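# Refit the washed steel shelf to the countertop rack and stand the spice jar on it

### The arm

A 6-joint arm with a two-finger parallel gripper is mounted at the origin on a cart in front of the work surface, level with it; the furniture and walls round the work are solid. World frame = base frame: x ahead of the robot, y to its left, z up, the work surface at z = 0. Lengths are in m, angles in degrees, forces in N, time in s.
With the tool pointing down it reaches from about 0.35 to 0.875 m from the base axis. Payload 4.2 kg.
Tool frame: the origin (TCP) lies on the centre line of the jaws, within the pads' length; the fingertips stand 19 mm ahead of it and the grasp point (between the pads) is the TCP; x points along the fingers, y is the direction in which the jaws open and shut, and the axes are right-handed (so a half turn about x gives the same grasp; the last joint's range is limited). The gripper opens to 87 mm and grips with 3 to 60 N. Pads are 19 mm wide; open, the fingers measure 117 mm over their backs; the gripper's body (75 mm by 190 mm) begins 51 mm behind the grasp point.
Start: joints at [-55.829, 22.042, 0.453, 0, -68.411, -14.817], TCP at [0.207, -0.59, 0.242] pointing down, gripper open.
Joint ranges: [-179.83, 179.83], [-69.29, 118.12], [-61.27, 80.66], [-181.25, 117.63], [-171.15, -9.14], [-177.46, 177.46]. Speed limits (degrees/s): [159.86, 159.86, 180, 180, 180, 180].

### API

Orientations are given as a 3x3 rotation matrix whose columns are the frame's x, y, z axes.
In Python, from station import r, viewer, job, spotter gives the robot as it stands.
- The arm moves only by the tool play_rows, never from a script. Its argument "commands" is a list of rows, each an object of numbers: "fingers": the gripper command: -1 is fully open, 1 is shut, values between are in proportion; "tx", "ty", "tz": the shift along the tool's x, y, z normalised to -1 to 1, where 1 is 750 mm; "ax", "ay", "az": the turn, a rotation vector about the tool's x, y, z normalised to -1 to 1, where 1 is pi rad. In form: [{"fingers": .., "tx": .., "ty": .., "tz": .., "ax": .., "ay": .., "az": ..}, ...]. A call has 1 to 5 rows; each row is the pose to reach, as a shift and turn from the pose commanded when the call began, along the tool's axes at that moment, turning the shorter way round; what a row does not reach only later rows make up. A row lasts 1/12 s, in which the tool goes at most 41.7 mm and 7.16 degrees, less where a joint would pass 70% of its speed; a pose out of reach is approached as far as the arm can. A call with a number of a shift or a turn outside -1 to 1 is refused whole. A call with a gripper value outside its range is refused whole. The fingers move at their own pace and stop on an object; the grip force is fixed at half the most. Time passes only in rows, so rows that repeat a pose let the fingers close. It gives the time, the measured TCP pose, the force and the opening at its end, in the units of the state.
- r.sense(): the state, without advancing time (a new reading comes with each control period).
- viewer.capture(name): name is "side" or "top" or "wrist"; returns a dict with "image" (420x560x3 uint8, red, green, blue), "fx", "fy", "cx", "cy" (pixels), "dist" ([k1, k2, p1, p2, k3] as OpenCV has them; the pictures are not rectified), "R" (3x3) and "t" (3): a world point X has camera coordinates R X + t; the wrist camera has in their place "mount" (4x4, takes a point from camera to tool coordinates, whose origin is the TCP and whose axes are the tool frame's). Camera axes: x right, y down, z forward; pixel columns grow to the right and rows downward; lengths in m; the calibration is good to about 2 mm. A picture is of the moment at which its call begins: read the wrist's pose just before it. There is no depth.
- job.finish_job(): hands the job in, once; it reports no verdict.
Trained networks look in a picture, given as the dict that the camera call returned (one of the last four; its "shot" number tells which), for a name from the list of things; names that differ only in an ending like _2 or _b are one class to them, and where a whole thing is asked for, a point or a joint stands for the part that bears it (a point fixed in the world has none). Each returns a list of dicts, best first, with "score" (0 to 1); they miss things now and then, are a little off and sometimes report something else, mostly with a low value. They report only what shows in the picture. A call takes as long as a camera call. They do not tell look-alikes from the thing itself.
- spotter.find_in(name, picture): "uv" ([column, row] in pixels, amid what is visible of it).
- spotter.silhouettes(name, picture): "region" (420x560 bool, what is visible of it) and "uv" ([column, row] in pixels, amid what is visible of it).
The state is a dict: "time_s": time; "joints": joint angles; "joint_velocities": joint speeds; "effort": joint torques, N m; "tcp_pos": TCP position; "ee_rot": TCP orientation; "wrist_force": force on the tool from outside, world axes, zero at the start; "moment": the same for the moment, N m; "gripper_width": opening from 0.0 (shut) to 1.0 (fully open).
Only numpy, scipy, OpenCV 4.12 (cv2) and the standard library are available. Lean on these libraries where they do the work, as an engineer would, in place of code of your own. Each camera call takes 0.05 s, during which the arm holds its last target. There are 200 camera calls.

### The job

The rack's upper shelf has been washed and lies on the counter. Hang it back in the top slots of the two uprights, claws fully in on both sides and level, then press it down, firmly but without forcing it, until it is fully home and both spring catches have snapped out over it; then stand the spice jar that is on the counter upright on that shelf and let go. Leave the other things where they are.

Things in the scene. Friction and masses are not known exactly. Their poses are not given: they have to be found in the camera images.
- rack: Steel rack screwed to the counter, 224 mm wide (y), 124 deep (x), about 250 high; origin on the counter under its middle, front to its -x. Slotted uprights, 34 mm wide, at y = +95 and -95 mm telescope on posts: both are clamped at one height, drawn out 4 to 28 mm above their lowest setting (to be seen or felt; not reported). 156 mm free between them. The lower shelf carries a jar (top at 131 mm) and a ring cutter.
- slots (a point): Midway between the two top slots, at their lower edges, in the plane of the uprights' faces (rack x = +30 mm), 189 mm above the counter IN THE LOWEST SETTING: now 4 to 28 mm higher; axes as the rack's. Each upright has three slots in its middle (95 mm left or right of here), 8 mm wide, 21 high, 40 mm apart, through a 3 mm sheet with free space behind. The shelf's two claws per side go into the top two.
- shelf: The loose steel shelf, 195 mm wide (y), 76 deep (x from -40 to +36 mm), 70 high at the back, 25 at the front, about 0.3 kg; origin under the middle of its floor (4 mm thick), its claw side looks to its +x. Each side cheek (y = +95 and -95 mm, 5 mm thick) has two claws behind its rear edge, 40 mm apart in height.
- claws (a point): Midway between the two upper claws, where their necks' undersides leave the cheeks' rear edges (54 mm above the shelf's underside); home, 4 to 28 mm above point slots. Axes as the shelf's. A claw is 5 mm thick and reaches 11 mm back; neck 9 mm high; behind a gap, 3.7 mm tapering to 5.5 at its mouth, a lip hangs 8 mm below the neck: it enters the slot 8 to 12 mm above its final height; sliding down draws the shelf tight.
- hem (a point): Centre of the folded hem along the top of the loose shelf's back, the place to take it from above: 10 mm thick (x), 140 long (y), 16 high, 62 mm above the shelf's underside and 31 mm behind its origin. Axes as the shelf's.
- seat (a point): Where the hem's centre is when the shelf is home and the uprights are in their LOWEST setting: 197 mm above the counter, 5 mm in front of the uprights' faces, midway between them. The true height is now 4 to 28 mm more, with the uprights. Axes as the rack's; the shelf's axes then agree with them.
- catch_left (a joint): Spring catch on the face of the upright at y = +95 mm (at y = +84.5): a nose that stands out 5.5 mm, sloped above, flat below. 0 = out, up to 0.007 m pushed in. The floor's rear edge pushes it in over the last 11 mm down, both with about 5 to 12 N besides the shelf's weight (which alone does not lock it); within 1 mm of home it snaps out over the floor as far as the back sheet: about 0.002 m when locked.
- catch_right (a joint): The same catch on the upright at y = -95 mm.
- spice_jar: Spice jar with a black cap that stands on the counter, 45 mm across and 105 mm high, 0.11 kg; origin under its middle.
- jar_middle (a point): The jar's axis half-way up, 52 mm above its underside: the place to take it. On the shelf the jar stands on the floor (4 mm above the shelf's underside), midway between the front lip and the back: 35 mm in front of the hem's centre.
- jar_twin: Another spice jar of the same size, on the lower shelf: it stays there.
- cutter: Tin ring cutter on the lower shelf, 54 mm across, 30 mm high.
- egg_cup: Small steel cup on the counter, 67 mm across, 42 mm high.
- timer: Kitchen timer on the counter, 66 mm across, 55 mm high.
- canister: Brown canister at the back, 90 mm across, 131 mm high.
- mug: Mug at the back, 84 mm across, 90 mm high.
Mind the look-alikes: they are no part of the job. What is shaped like the spice_jar but white or yellow is not meant.

How it is judged:
By the outcome, as a careful person would: the job done as asked, in the order asked, and still so for the second after the job is handed in, with the robot touching nothing.
It also fails if it takes over 64 s, if anything falls off the work surface, if the arm or the gripper's body presses on something with over 40 N, if the wrist force passes 120 N, or if a joint passes its speed limit or range.

## Working session

There is one attempt and no reset: what is moved stays moved. The work goes in short steps, Python scripts to look and compute and a tool call to move; the robot and the scene stay as the last step left them, time stands still between calls to the robot, and variables do not carry over. Pictures are saved under pics/ and viewed, about 8 in all and at most 12, crops included, and the job is handed in when it is done.

Besides the shell and the picture viewer there is one more tool, called after ">>>" in YAML: its name, and indented under it one key for each argument. play_rows: Moves the arm, as the interface text tells. Its arguments: {"type":"object","properties":{"commands":{"type":"array"}},"required":["commands"]}

```bash
ls; mkdir -p pics; cat > h.py <<'E'
import numpy as np, cv2
from station import r, viewer, job, spotter
def ray(p,uv):
    K=np.array([[p['fx'],0,p['cx']],[0,p['fy'],p['cy']],[0,0,1.]])
    n=cv2.undistortPoints(np.array([[uv]],float),K,np.array(p['dist'],float))[0,0]
    R,t=pose(p)
    d=R.T@np.array([n[0],n[1],1]);o=-R.T@t
    return o,d
def pose(p):
    if 'R' in p: return np.array(p['R']),np.array(p['t']).ravel()
    T=np.eye(4);T[:3,:3]=p['ee'];T[:3,3]=p['tcp'];T=T@np.array(p['mount']);M=np.linalg.inv(T);return M[:3,:3],M[:3,3]
def cap(n):
    s=r.sense();p=viewer.capture(n);p['ee']=np.array(s['ee_rot']);p['tcp']=np.array(s['tcp_pos']);return p
def at_z(p,uv,z):
    o,d=ray(p,uv);return o+d*(z-o[2])/d[2]
def proj(p,X):
    R,t=pose(p);K=np.array([[p['fx'],0,p['cx']],[0,p['fy'],p['cy']],[0,0,1.]])
    return cv2.projectPoints(np.atleast_2d(np.array(X,float)),cv2.Rodrigues(R)[0],t,K,np.array(p['dist'],float))[0][:,0]
def tri(p,u,q,v):
    o1,d1=ray(p,u);o2,d2=ray(q,v);d1/=np.linalg.norm(d1);d2/=np.linalg.norm(d2)
    A=np.stack([d1,-d2],1);s=np.linalg.lstsq(A,o2-o1,rcond=None)[0]
    a=o1+s[0]*d1;b=o2+s[1]*d2;return (a+b)/2,np.linalg.norm(a-b)
def save(p,f,box=None,k=1):
    im=p['image'][:,:,::-1]
    if box: im=im[box[1]:box[3],box[0]:box[2]]
    cv2.imwrite(f,cv2.resize(im,None,fx=k,fy=k,interpolation=cv2.INTER_CUBIC))
E
cat > a.py <<'E'
from h import *
for n in ['side','top']:
    p=cap(n);save(p,f'pics/{n}0.png',k=1.42)
    R,t=pose(p);print(n,-R.T@t,R[2],p['fx'])
    for o in ['rack','shelf','hem','claws','slots','catch_left','spice_jar','jar_twin','egg_cup','timer','canister','mug','cutter']:
        print(o,[(np.round(x['uv']).astype(int).tolist(),round(x['score'],2),np.round(at_z(p,x['uv'],0.03),3).tolist()) for x in spotter.find_in(o,p)[:3]])
print(r.sense())
E
python3 a.py
```

```text
pics
side [0.23756831 0.59063373 0.46407578] [ 0.30111937 -0.88742152 -0.34901315] 461.4138533443866
rack [([276, 218], 0.96, [0.602, -0.466, 0.03]), ([301, 233], 0.34, [0.513, -0.386, 0.03])]
shelf [([290, 316], 0.82, [0.434, -0.041, 0.03])]
hem [([291, 315], 0.69, [0.435, -0.046, 0.03])]
claws [([293, 316], 0.93, [0.43, -0.043, 0.03]), ([254, 217], 0.27, [0.659, -0.454, 0.03])]
slots [([258, 218], 0.63, [0.646, -0.452, 0.03])]
catch_left []
spice_jar [([395, 265], 0.74, [0.285, -0.282, 0.03]), ([353, 254], 0.7, [0.374, -0.305, 0.03])]
jar_twin [([271, 225], 0.64, [0.6, -0.418, 0.03])]
egg_cup [([194, 296], 0.62, [0.62, -0.054, 0.03])]
timer [([397, 234], 0.48, [0.294, -0.445, 0.03])]
canister [([166, 253], 0.72, [0.768, -0.201, 0.03])]
mug [([211, 228], 0.88, [0.737, -0.358, 0.03])]
cutter [([297, 234], 0.89, [0.52, -0.378, 0.03])]
top [ 0.34329245 -0.20453199  1.17965529] [ 0.15818159 -0.02939388 -0.98697243] 470.23876510455716
rack [([316, 204], 0.74, [0.555, -0.328, 0.03]), ([204, 172], 0.59, [0.637, -0.051, 0.03])]
shelf [([198, 249], 0.66, [0.447, -0.039, 0.03]), ([290, 283], 
[... 892 characters left out ...]
2e-04,
       -6.84092259e+01, -1.48169595e+01]), 'joint_velocities': array([ 0.00974536,  0.03181968,  0.08937298,  0.03309941, -0.04687443,
       -0.02505651]), 'effort': array([-8.42225418e-04, -3.90468264e+01,  1.87623167e+01,  4.22451049e+00,
        1.54337782e-02, -7.50441160e-06]), 'tcp_pos': array([ 0.20716669, -0.58965316,  0.24156158]), 'ee_rot': array([[ 4.33703923e-05, -3.31415468e-01,  9.43484915e-01],
       [-3.67396630e-05,  9.43484915e-01,  3.31415470e-01],
       [-9.99999998e-01, -4.90369368e-05,  2.87432183e-05]]), 'wrist_force': array([-0.59176239,  0.45821084,  0.63806436]), 'moment': array([ 0.00803354, -0.04812115,  0.0368627 ]), 'gripper_width': 1.0017827655592917}
```

View pics/side0.png

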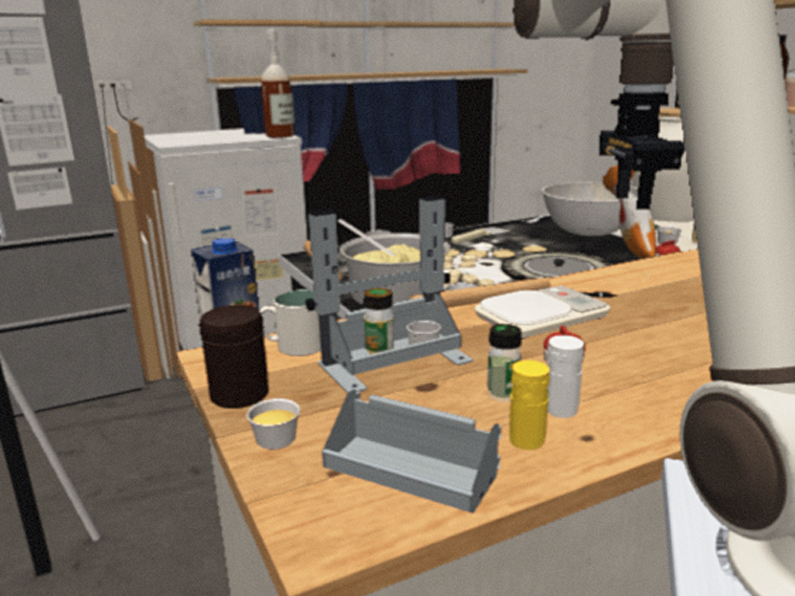

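View pics/top0.png

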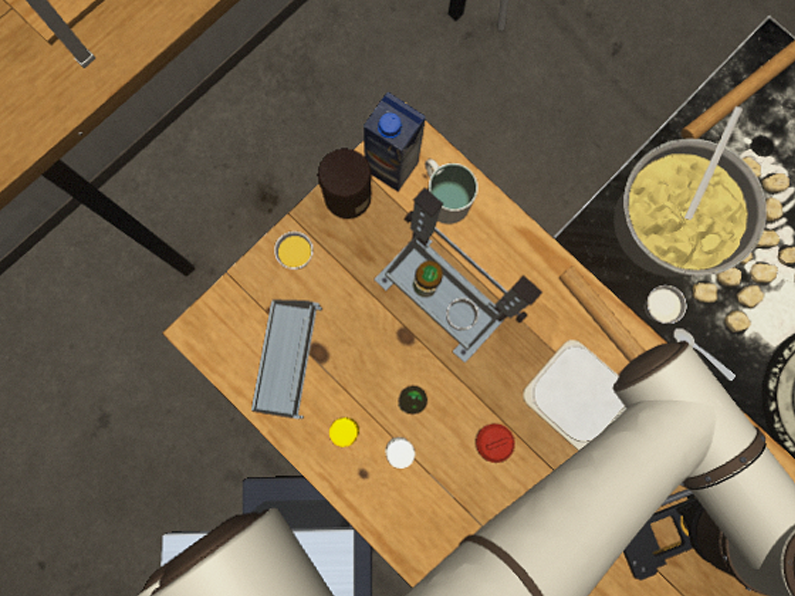

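The side view shows the loose shelf in front with its claws facing away, towards world -y. The rack is behind it at about (385,290). The green spice jar with the black cap is at (505,360), and the yellow and white ones are look-alikes. The top view agrees: shelf (283,360), jar cap (413,400), rack (450,280). Next I'll look at crops for exact pixels.

```bash
cat > b.py <<'E'
from h import *
p=cap('top');save(p,'pics/t1.png',(165,125,391,305),3.5)
q=cap('side');save(q,'pics/s1.png',(210,130,370,250),5)
save(q,'pics/s2.png',(215,260,375,370),5)
import pickle
for a in(p,q):a.pop('shot',None)
pickle.dump((p,q),open('pq.pkl','wb'))
E
python3 b.py
```

```text
(no output)
```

View pics/t1.png

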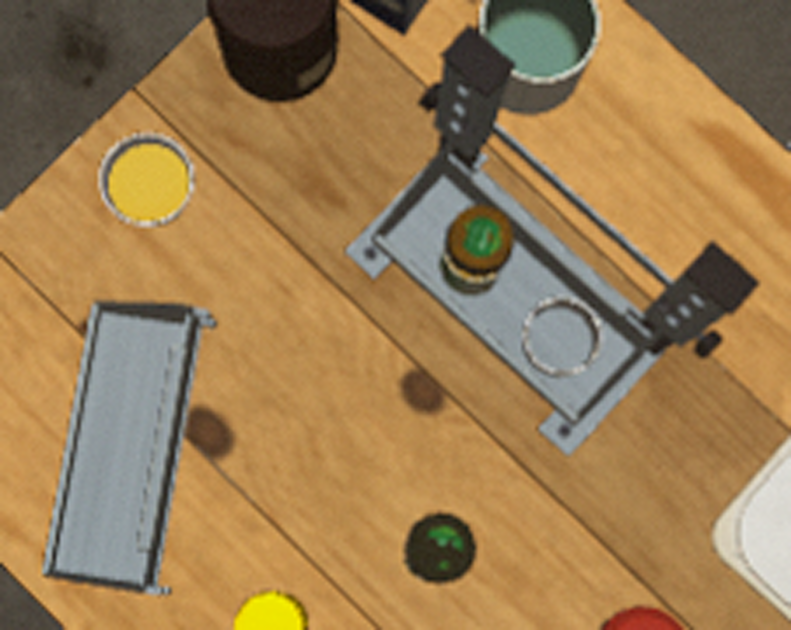

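View pics/s1.png

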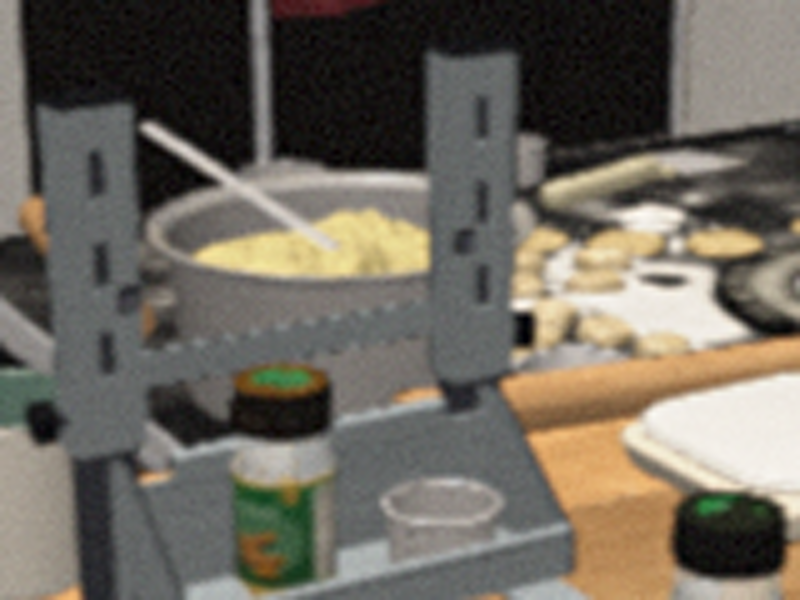

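```bash
cat > c.py <<'E'
from h import *; import pickle
from scipy.optimize import least_squares
p,q=pickle.load(open('pq.pkl','rb'))
T=lambda u:(np.array(u,float)+.5)/3.5-.5+[165,125]
S=lambda u:(np.array(u,float)+.5)/5-.5+[210,130]
def place(P,x,y,a,z=0):
    c,s=np.cos(a),np.sin(a);P=np.array(P,float)
    return P@np.array([[c,s,0],[-s,c,0],[0,0,1]])+[x,y,z]
sl=[(.03,.095,.1995-.04*k) for k in range(3)]+[(.03,-.095,.1995-.04*k) for k in range(3)]
us=S([(96,172),(101,263),(107,350),(482,117),(481,200),(481,284)])
ut=T([(462,95),(458,112),(455,127),(700,297),(686,308),(672,318)])
f=lambda v:np.r_[(proj(q,place(sl,v[0],v[1],v[2],v[3]))-us).ravel(),(proj(p,place(sl,v[0],v[1],v[2],v[3]))-ut).ravel()]
s=least_squares(f,[.56,-.33,-.7,.015]);print('rack',s.x,np.degrees(s.x[2]));print(np.round(s.fun.reshape(-1,2),1).tolist())
g=lambda v:f(v)[:12]
s=least_squares(g,s.x);print('rack side only',s.x,np.degrees(s.x[2]),np.round(s.fun,1))
P=[(-.04,.0975,.025),(-.04,-.0975,.025),(.036,.0975,.07),(.036,-.0975,.07)]
u=T([(94,305),(46,574),(196,314),(155,588)])
g=lambda v:(proj(p,place(P,*v))-u).ravel()
s=least_squares(g,[.44,-.04,-1.5]);print('shelf',s.x,np.degrees(s.x[2]),np.round(s.fun,1))
print('hem',place([(.031,0,.062)],*s.x))
print('jar',at_z(p,T((440,547)),.105))
E
python3 c.py
```

```text
rack [ 0.54870337 -0.3192076  -0.74309219  0.02137598] -42.576046123709865
[[0.6, 0.3], [0.7, 0.3], [0.5, 0.7], [0.1, -0.4], [0.2, -0.0], [0.2, -0.3], [-0.4, -1.5], [-0.4, -1.0], [-0.6, -0.3], [0.0, 0.2], [0.2, 0.2], [0.7, 0.2]]
rack side only [ 0.55313351 -0.32646803 -0.76992363  0.0191131 ] -44.11337464564893 [ 0.   0.   0.1 -0.1 -0.1  0.1 -0.1 -0.1  0.1  0.2  0.  -0.2]
shelf [ 0.43840279 -0.04678601 -1.71846821] -98.46097563079664 [ 0.5 -1.   0.8  1.4  0.1 -2.3 -1.3  1.7]
hem [[ 0.43384158 -0.07744861  0.062     ]]
jar [ 0.3641225  -0.25831829  0.105     ]
```

View pics/s2.png

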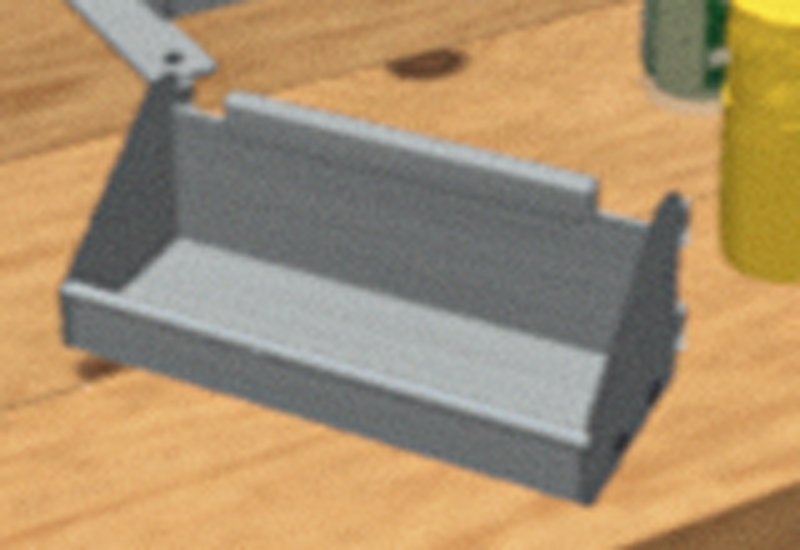

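```bash
cat > plan.py <<'E'
from h import *
from scipy.spatial.transform import Rotation as Ro
def down(yaw):  # tool x down, tool y at world angle yaw (deg)
    a=np.radians(yaw);x=np.array([0,0,-1.]);y=np.array([np.cos(a),np.sin(a),0]);return np.stack([x,y,np.cross(x,y)],1)
def plan(pos,R,n=None,P0=None,R0=None):
    s=r.sense();P0=np.array(s['tcp_pos']) if P0 is None else np.array(P0);R0=np.array(s['ee_rot']) if R0 is None else R0
    pos=np.array(pos,float)
    w=(Ro.from_matrix(R0).inv()*Ro.from_matrix(R)).as_rotvec();D=np.linalg.norm(pos-P0)
    n=n or int(max(np.ceil(D/.2),np.ceil(np.degrees(np.linalg.norm(w))/34)))
    print('D',round(D,3),'ang',np.degrees(np.linalg.norm(w)).round(1),'n',n)
    Rc=R0;Pc=P0
    for k in range(n):
        t=Rc.T@((pos-P0)/n)/.75;a=w/n/np.pi
        print(f'"tx":{t[0]:.4f},"ty":{t[1]:.4f},"tz":{t[2]:.4f},"ax":{a[0]:.4f},"ay":{a[1]:.4f},"az":{a[2]:.4f}')
        Rc=(Ro.from_matrix(Rc)*Ro.from_rotvec(w/n)).as_matrix()
E
python3 - <<'E'
from plan import *
print(np.round(cap('wrist')['mount'],3))
plan([.434,-.077,.20],down(81.5))
E
```

```text
[[ 0.    -0.282  0.959 -0.143]
 [ 1.    -0.    -0.    -0.   ]
 [ 0.     0.959  0.282 -0.076]
 [ 0.     0.     0.     1.   ]]
D 0.562 ang 27.9 n 3
"tx":0.0185,"ty":0.1816,"tz":0.1706,"ax":0.0516,"ay":0.0000,"az":-0.0000
"tx":0.0185,"ty":0.2067,"tz":0.1391,"ax":0.0516,"ay":0.0000,"az":-0.0000
"tx":0.0185,"ty":0.2264,"tz":0.1039,"ax":0.0516,"ay":0.0000,"az":-0.0000
```

>>> play_rows:
  commands:
    - {"fingers": -1,"tx": 0.0185,"ty": 0.1816,"tz": 0.1706,"ax": 0.0516,"ay": 0,"az": 0}
    - {"fingers": -1,"tx": 0.0185,"ty": 0.1816,"tz": 0.1706,"ax": 0.0516,"ay": 0,"az": 0}
    - {"fingers": -1,"tx": 0.0185,"ty": 0.1816,"tz": 0.1706,"ax": 0.0516,"ay": 0,"az": 0}
    - {"fingers": -1,"tx": 0.0185,"ty": 0.1816,"tz": 0.1706,"ax": 0.0516,"ay": 0,"az": 0}
    - {"fingers": -1,"tx": 0.0185,"ty": 0.1816,"tz": 0.1706,"ax": 0.0516,"ay": 0,"az": 0}

```text
time_s: 1.97
tcp_pos: [0.2831, -0.4154, 0.2275]
ee_rot: [[0.0, -0.176, 0.984], [0.001, 0.984, 0.176], [-1.0, 0.001, 0.0]]
wrist_force: [-0.1, 0.3, 0.2]
gripper_width: 1.0
```

>>> play_rows:
  commands:
    - {"fingers": -1,"tx": 0.0185,"ty": 0.2067,"tz": 0.1391,"ax": 0.0516,"ay": 0,"az": 0}
    - {"fingers": -1,"tx": 0.0185,"ty": 0.2067,"tz": 0.1391,"ax": 0.0516,"ay": 0,"az": 0}
    - {"fingers": -1,"tx": 0.0185,"ty": 0.2067,"tz": 0.1391,"ax": 0.0516,"ay": 0,"az": 0}
    - {"fingers": -1,"tx": 0.0185,"ty": 0.2067,"tz": 0.1391,"ax": 0.0516,"ay": 0,"az": 0}
    - {"fingers": -1,"tx": 0.0185,"ty": 0.2067,"tz": 0.1391,"ax": 0.0516,"ay": 0,"az": 0}

```text
time_s: 2.38
tcp_pos: [0.3589, -0.2453, 0.2139]
ee_rot: [[0.001, -0.015, 1.0], [0.0, 1.0, 0.015], [-1.0, 0.0, 0.001]]
wrist_force: [1.0, -0.8, -0.7]
gripper_width: 1.0
```

>>> play_rows:
  commands:
    - {"fingers": -1,"tx": 0.0185,"ty": 0.2264,"tz": 0.1039,"ax": 0.0516,"ay": 0,"az": 0}
    - {"fingers": -1,"tx": 0.0185,"ty": 0.2264,"tz": 0.1039,"ax": 0.0516,"ay": 0,"az": 0}
    - {"fingers": -1,"tx": 0.0185,"ty": 0.2264,"tz": 0.1039,"ax": 0.0516,"ay": 0,"az": 0}
    - {"fingers": -1,"tx": 0.0185,"ty": 0.2264,"tz": 0.1039,"ax": 0.0516,"ay": 0,"az": 0}
    - {"fingers": -1,"tx": 0.0185,"ty": 0.2264,"tz": 0.1039,"ax": 0.0516,"ay": 0,"az": 0}

```text
time_s: 2.8
tcp_pos: [0.435, -0.0743, 0.2003]
ee_rot: [[0.002, 0.146, 0.989], [0.0, 0.989, -0.146], [-1.0, 0.001, 0.002]]
wrist_force: [0.8, 0.0, -0.4]
gripper_width: 0.999
```

```bash
python3 - <<'E'
from plan import *
s=r.sense();print(s['time_s'],s['tcp_pos'].round(4),s['ee_rot'].round(3),s['joints'].round(1))
p=cap('wrist');save(p,'pics/w1.png',k=1.42)
import pickle;p.pop('shot');pickle.dump(p,open('w1.pkl','wb'))
for z in [.062,.07]:print(proj(p,[[.434,-.077,z]]))
E
```

```text
2.8 [ 0.435  -0.0743  0.2003] [[ 0.002  0.146  0.989]
 [ 0.     0.989 -0.146]
 [-1.     0.001  0.002]] [  11.5    6.1  -27.7    0.   -56.1 -109.9]
[[276.1005038  198.45573239]]
[[276.00816608 200.81645425]]
```

View pics/w1.png

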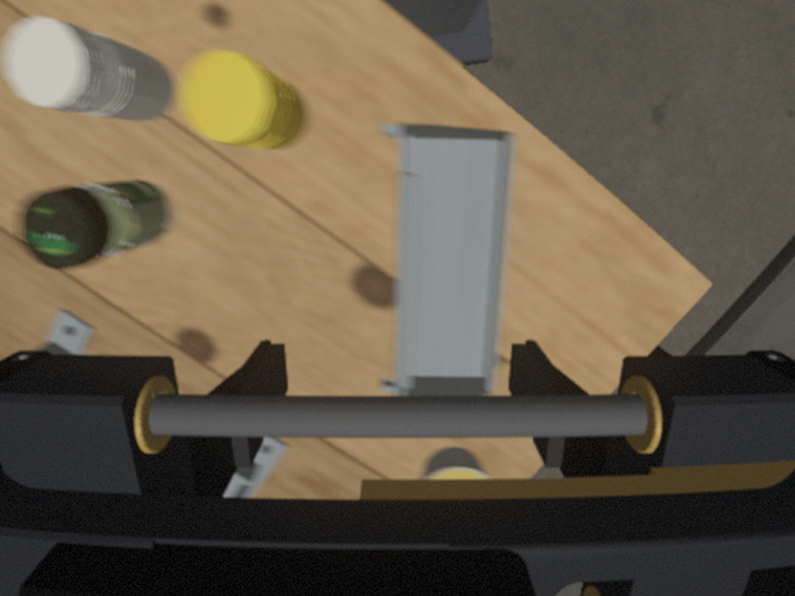

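```bash
cat > d.py <<'E'
from c import *
w=pickle.load(open('w1.pkl','rb'))
S2=lambda u:(np.array(u,float)+.5)/5-.5+[215,260]
W=lambda u:(np.array(u,float)+.5)/1.42-.5
PS=[(-.04,.0975,.025),(-.04,.0975,0),(-.04,-.0975,0),(-.04,-.0975,.025),(.036,.095,.07),(.036,-.095,.07),(.026,.07,.07),(.026,-.07,.07)]
uS=S2([(65,285),(65,345),(592,500),(588,440),(163,78),(680,195),(230,97),(597,182)])
PW=[(-.04,-.0975,.025),(-.04,.0975,.025),(.047,-.095,.058),(.047,.095,.058)]
uW=W([(514,133),(490,393),(383,128),(384,384)])
f=lambda v:np.r_[(proj(q,place(PS,*v))-uS).ravel(),(proj(w,place(PW,*v))-uW).ravel(),(proj(p,place(P,*v))-u).ravel()]
for nm,sel in (('all',slice(None)),('side',slice(0,16)),('wrist',slice(16,24))):
    s=least_squares(lambda v:f(v)[sel],[.44,-.04,-1.7]);print(nm,s.x[:2].round(4),np.degrees(s.x[2]).round(2),'hem',place([(.031,0,.062)],*s.x).round(4),'\n',np.round(s.fun,1))
E
python3 d.py
```

```text
rack [ 0.54870337 -0.3192076  -0.74309219  0.02137598] -42.576046123709865
[[0.6, 0.3], [0.7, 0.3], [0.5, 0.7], [0.1, -0.4], [0.2, -0.0], [0.2, -0.3], [-0.4, -1.5], [-0.4, -1.0], [-0.6, -0.3], [0.0, 0.2], [0.2, 0.2], [0.7, 0.2]]
rack side only [ 0.55313351 -0.32646803 -0.76992363  0.0191131 ] -44.11337464564893 [ 0.   0.   0.1 -0.1 -0.1  0.1 -0.1 -0.1  0.1  0.2  0.  -0.2]
shelf [ 0.43840279 -0.04678601 -1.71846821] -98.46097563079664 [ 0.5 -1.   0.8  1.4  0.1 -2.3 -1.3  1.7]
hem [[ 0.43384158 -0.07744861  0.062     ]]
jar [ 0.3641225  -0.25831829  0.105     ]
all [ 0.4383 -0.0395] -100.0 hem [[ 0.4329 -0.07    0.062 ]] 
 [-1.7 -0.1 -0.8  0.4 -0.2  3.2  1.   1.5  2.4 -1.1 -0.5  0.3 -1.9  0.5
 -0.8  2.2 -0.4 -5.1 -0.4 -2.  -1.6 -4.9 -5.7 16.2 -1.4 -1.1 -3.3  0.9
 -2.  -1.7 -5.6  2.1]
side [ 0.4386 -0.0425] -99.28 hem [[ 0.4336 -0.0731  0.062 ]] 
 [-1.3 -0.7 -0.5 -0.2  0.6  1.6  1.7 -0.1  2.2 -1.7 -0.5 -1.1 -1.9 -0.1
 -0.6  0.9]
wrist [ 0.4384 -0.0376] -100.35 hem [[ 0.4328 -0.0681  0.062 ]] 
 [ 2.2 -4.9  0.7 -1.9  1.3 -5.4 -4.4 15.8]
```

The wrist view shows the shelf upright below the gripper, with its hem along column 400. The gripper's bar hides the far end. The position estimates agree to a few mm, which is enough to grasp.

>>> play_rows:
  commands:
    - {"fingers": -1,"tx": 0.06,"ty": 0.001,"tz": -0.002,"ax": 0.0033,"ay": 0,"az": 0}
    - {"fingers": -1,"tx": 0.11,"ty": 0.001,"tz": -0.002,"ax": 0.0033,"ay": 0,"az": 0}
    - {"fingers": -1,"tx": 0.15,"ty": 0.001,"tz": -0.002,"ax": 0.0033,"ay": 0,"az": 0}
    - {"fingers": -1,"tx": 0.18,"ty": 0.001,"tz": -0.002,"ax": 0.0033,"ay": 0,"az": 0}
    - {"fingers": -1,"tx": 0.182,"ty": 0.001,"tz": -0.002,"ax": 0.0033,"ay": 0,"az": 0}

```text
time_s: 3.27
tcp_pos: [0.4296, -0.0765, 0.0599]
ee_rot: [[-0.009, 0.159, 0.987], [-0.001, 0.987, -0.159], [-1.0, -0.003, -0.009]]
wrist_force: [-0.6, 0.2, -0.9]
gripper_width: 1.003
```

>>> play_rows:
  commands:
    - {"fingers": 1,"tx": 0,"ty": 0,"tz": 0,"ax": 0,"ay": 0,"az": 0}
    - {"fingers": 1,"tx": 0,"ty": 0,"tz": 0,"ax": 0,"ay": 0,"az": 0}
    - {"fingers": 1,"tx": 0,"ty": 0,"tz": 0,"ax": 0,"ay": 0,"az": 0}
    - {"fingers": 1,"tx": 0,"ty": 0,"tz": 0,"ax": 0,"ay": 0,"az": 0}
    - {"fingers": 1,"tx": 0,"ty": 0,"tz": 0,"ax": 0,"ay": 0,"az": 0}

```text
time_s: 3.68
tcp_pos: [0.4334, -0.076, 0.0647]
ee_rot: [[0.003, 0.158, 0.987], [0.001, 0.987, -0.158], [-1.0, 0.001, 0.003]]
wrist_force: [0.2, 0.4, 0.2]
gripper_width: 0.706
```

>>> play_rows:
  commands:
    - {"fingers": 1,"tx": 0,"ty": 0,"tz": 0,"ax": 0,"ay": 0,"az": 0}
    - {"fingers": 1,"tx": 0,"ty": 0,"tz": 0,"ax": 0,"ay": 0,"az": 0}
    - {"fingers": 1,"tx": 0,"ty": 0,"tz": 0,"ax": 0,"ay": 0,"az": 0}
    - {"fingers": 1,"tx": 0,"ty": 0,"tz": 0,"ax": 0,"ay": 0,"az": 0}
    - {"fingers": 1,"tx": 0,"ty": 0,"tz": 0,"ax": 0,"ay": 0,"az": 0}

```text
time_s: 4.1
tcp_pos: [0.4326, -0.0761, 0.0634]
ee_rot: [[-0.0, 0.158, 0.987], [-0.0, 0.987, -0.158], [-1.0, -0.0, -0.0]]
wrist_force: [0.6, 0.8, 0.1]
gripper_width: 0.329
```

>>> play_rows:
  commands:
    - {"fingers": 1,"tx": 0,"ty": 0,"tz": 0,"ax": 0,"ay": 0,"az": 0}
    - {"fingers": 1,"tx": 0,"ty": 0,"tz": 0,"ax": 0,"ay": 0,"az": 0}
    - {"fingers": 1,"tx": 0,"ty": 0,"tz": 0,"ax": 0,"ay": 0,"az": 0}
    - {"fingers": 1,"tx": 0,"ty": 0,"tz": 0,"ax": 0,"ay": 0,"az": 0}
    - {"fingers": 1,"tx": 0,"ty": 0,"tz": 0,"ax": 0,"ay": 0,"az": 0}

```text
time_s: 4.52
tcp_pos: [0.4327, -0.0761, 0.0634]
ee_rot: [[0.0, 0.158, 0.987], [-0.0, 0.987, -0.158], [-1.0, -0.0, 0.0]]
wrist_force: [1.2, -0.5, -0.4]
gripper_width: 0.112
```

>>> play_rows:
  commands:
    - {"fingers": 1,"tx": 0,"ty": 0,"tz": 0,"ax": 0,"ay": 0,"az": 0}
    - {"fingers": 1,"tx": 0,"ty": 0,"tz": 0,"ax": 0,"ay": 0,"az": 0}
    - {"fingers": 1,"tx": -0.01,"ty": 0,"tz": 0,"ax": 0,"ay": 0,"az": 0}
    - {"fingers": 1,"tx": -0.03,"ty": 0,"tz": 0,"ax": 0,"ay": 0,"az": 0}
    - {"fingers": 1,"tx": -0.05,"ty": 0,"tz": 0,"ax": 0,"ay": 0,"az": 0}

```text
time_s: 4.93
tcp_pos: [0.431, -0.0763, 0.1006]
ee_rot: [[-0.004, 0.159, 0.987], [-0.0, 0.987, -0.159], [-1.0, -0.001, -0.004]]
wrist_force: [-0.1, 0.7, -3.7]
gripper_width: 0.11
```

```bash
python3 - <<'E'
from plan import *
y=-43.3;c,s=np.cos(np.radians(y)),np.sin(np.radians(y))
f=lambda d,z:[.551+c*d,-.323+s*d,z]
print(f(-.07,.2285),f(-.02,.2285))
plan(f(-.07,.2285),down(136.7),3,[.4325,-.0763,.2285],down(80.9))
E
```

```text
[np.float64(0.5000559069639953), np.float64(-0.2749927152950837), 0.2285] [np.float64(0.5364445448468559), np.float64(-0.3092836329414525), 0.2285]
D 0.21 ang 55.8 n 3
"tx":0.0000,"ty":-0.0824,"tz":0.0436,"ax":-0.1033,"ay":0.0000,"az":0.0000
"tx":0.0000,"ty":-0.0921,"tz":0.0150,"ax":-0.1033,"ay":0.0000,"az":0.0000
"tx":0.0000,"ty":-0.0920,"tz":-0.0151,"ax":-0.1033,"ay":0.0000,"az":0.0000
```

>>> play_rows:
  commands:
    - {"fingers": 1,"tx": -0.035,"ty": 0,"tz": 0,"ax": 0,"ay": 0,"az": 0}
    - {"fingers": 1,"tx": -0.075,"ty": 0,"tz": 0,"ax": 0,"ay": 0,"az": 0}
    - {"fingers": 1,"tx": -0.115,"ty": 0,"tz": 0,"ax": 0,"ay": 0,"az": 0}
    - {"fingers": 1,"tx": -0.155,"ty": 0,"tz": 0,"ax": 0,"ay": 0,"az": 0}
    - {"fingers": 1,"tx": -0.17,"ty": 0,"tz": 0,"ax": 0,"ay": 0,"az": 0}

```text
time_s: 5.35
tcp_pos: [0.4336, -0.0761, 0.2326]
ee_rot: [[0.006, 0.158, 0.987], [0.0, 0.987, -0.158], [-1.0, 0.001, 0.006]]
wrist_force: [1.0, 0.3, -2.9]
gripper_width: 0.109
```

>>> play_rows:
  commands:
    - {"fingers": 1,"tx": 0,"ty": -0.01,"tz": 0.006,"ax": -0.013,"ay": 0,"az": 0}
    - {"fingers": 1,"tx": 0,"ty": -0.028,"tz": 0.015,"ax": -0.035,"ay": 0,"az": 0}
    - {"fingers": 1,"tx": 0,"ty": -0.046,"tz": 0.024,"ax": -0.058,"ay": 0,"az": 0}
    - {"fingers": 1,"tx": 0,"ty": -0.064,"tz": 0.034,"ax": -0.08,"ay": 0,"az": 0}
    - {"fingers": 1,"tx": 0,"ty": -0.0824,"tz": 0.0436,"ax": -0.1033,"ay": 0,"az": 0}

```text
time_s: 5.77
tcp_pos: [0.454, -0.1426, 0.2279]
ee_rot: [[-0.002, -0.168, 0.986], [0.001, 0.986, 0.168], [-1.0, 0.001, -0.002]]
wrist_force: [-0.1, 0.8, -4.4]
gripper_width: 0.113
```

>>> play_rows:
  commands:
    - {"fingers": 1,"tx": 0,"ty": -0.018,"tz": 0.003,"ax": -0.02,"ay": 0,"az": 0}
    - {"fingers": 1,"tx": 0,"ty": -0.037,"tz": 0.006,"ax": -0.041,"ay": 0,"az": 0}
    - {"fingers": 1,"tx": 0,"ty": -0.055,"tz": 0.009,"ax": -0.062,"ay": 0,"az": 0}
    - {"fingers": 1,"tx": 0,"ty": -0.074,"tz": 0.012,"ax": -0.083,"ay": 0,"az": 0}
    - {"fingers": 1,"tx": 0,"ty": -0.0921,"tz": 0.015,"ax": -0.1033,"ay": 0,"az": 0}

```text
time_s: 6.18
tcp_pos: [0.4766, -0.2089, 0.2277]
ee_rot: [[-0.003, -0.473, 0.881], [0.001, 0.881, 0.473], [-1.0, 0.002, -0.002]]
wrist_force: [-0.1, 0.3, -3.4]
gripper_width: 0.115
```

>>> play_rows:
  commands:
    - {"fingers": 1,"tx": 0,"ty": -0.022,"tz": -0.0036,"ax": -0.025,"ay": 0,"az": 0}
    - {"fingers": 1,"tx": 0,"ty": -0.045,"tz": -0.0075,"ax": -0.052,"ay": 0,"az": 0}
    - {"fingers": 1,"tx": 0,"ty": -0.067,"tz": -0.011,"ax": -0.077,"ay": 0,"az": 0}
    - {"fingers": 1,"tx": 0,"ty": -0.085,"tz": -0.014,"ax": -0.095,"ay": 0,"az": 0}
    - {"fingers": 1,"tx": 0,"ty": -0.092,"tz": -0.0151,"ax": -0.1033,"ay": 0,"az": 0}

```text
time_s: 6.6
tcp_pos: [0.4996, -0.2758, 0.2274]
ee_rot: [[-0.002, -0.728, 0.686], [0.001, 0.686, 0.728], [-1.0, 0.002, -0.001]]
wrist_force: [-0.7, 0.5, -3.7]
gripper_width: 0.112
```

>>> play_rows:
  commands:
    - {"fingers": 1,"tx": 0,"ty": -0.015,"tz": 0,"ax": 0,"ay": 0,"az": 0}
    - {"fingers": 1,"tx": 0,"ty": -0.03,"tz": 0,"ax": 0,"ay": 0,"az": 0}
    - {"fingers": 1,"tx": 0,"ty": -0.045,"tz": 0,"ax": 0,"ay": 0,"az": 0}
    - {"fingers": 1,"tx": 0,"ty": -0.045,"tz": 0,"ax": 0,"ay": 0,"az": 0}
    - {"fingers": 1,"tx": 0,"ty": -0.045,"tz": 0,"ax": 0,"ay": 0,"az": 0}

```text
time_s: 7.02
tcp_pos: [0.5238, -0.2976, 0.2273]
ee_rot: [[-0.003, -0.727, 0.687], [0.002, 0.687, 0.727], [-1.0, 0.003, -0.001]]
wrist_force: [0.6, 0.3, -3.5]
gripper_width: 0.11
```

```bash
python3 - <<'E'
from plan import *
import pickle
s=r.sense();print(s['time_s'],s['tcp_pos'].round(4),s['ee_rot'].round(3),s['joints'].round(1))
D={}
for n in('side','top','wrist'):
    p=cap(n);p.pop('shot');D[n]=p
pickle.dump(D,open('pre.pkl','wb'))
print(proj(D['side'],[s['tcp_pos']]),proj(D['top'],[s['tcp_pos']]))
p=D['side'];save(p,'pics/s3.png',(205,125,365,245),5)
p=D['wrist'];save(p,'pics/w3.png',k=1.42)
E
```

```text
7.0167 [ 0.5238 -0.2976  0.2273] [[-0.003 -0.727  0.687]
 [ 0.002  0.687  0.727]
 [-1.     0.003 -0.001]] [-14.2  20.5  -4.   -0.1 -65.7 -29.1]
[[283.96658897 161.23980183]] [[310.97147352 201.4001854 ]]
```

View pics/s3.png

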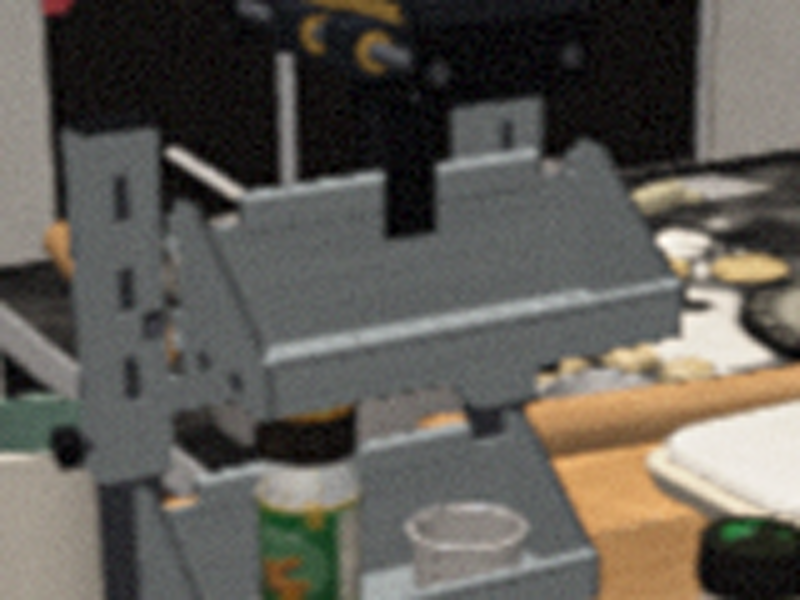

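View pics/w3.png

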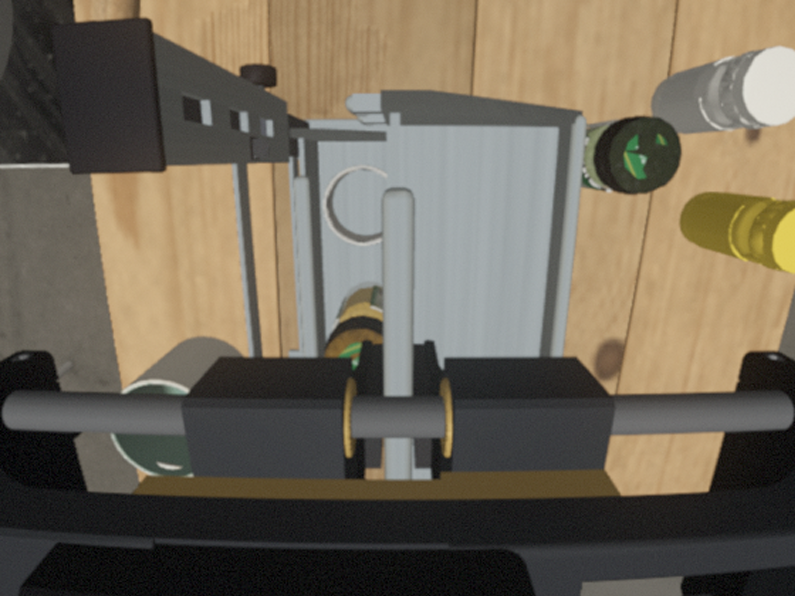

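```bash
cat > e.py <<'E'
from h import *; import pickle
from scipy.optimize import least_squares
from scipy.spatial.transform import Rotation as Ro
D=pickle.load(open('pre.pkl','rb'));q,t,w=D['side'],D['top'],D['wrist']
S=lambda u:(np.array(u,float)+.5)/5-.5+[205,125]
W=lambda u:(np.array(u,float)+.5)/1.42-.5
T=lambda u:(np.array(u,float)+.5)/3.5-.5+[165,125]
sl=lambda y,k:(.03,y,.1995-.04*k)
L,Rr=.095,-.095
us=S([(122,198),(126,290),(132,378),(507,142),(506,225),(506,309)]) # right ones carried over from empty view
Psl=[sl(L,0),sl(L,1),sl(L,2),sl(Rr,0),sl(Rr,1),sl(Rr,2)]
uw=W([(198,109),(240,121),(267,128)]);Pw=[sl(Rr,k) for k in range(3)]
uw2=W([(152,20),(163,172)])
ut=T([(462,95),(458,112),(455,127),(700,297),(686,308),(672,318)])
def rk(P,v): return Ro.from_euler('z',v[2]).apply(P)+[v[0],v[1],v[3]]
def fr(v):
    top=[(.03,Rr-.017,v[4]),(.03,Rr+.017,v[4])];topL=[(.03,L+.017,v[4]),(.03,L-.017,v[4])]
    return dict(side=np.r_[(proj(q,rk(Psl,v))-us).ravel(),(proj(q,rk(topL,v))-S([(68,132),(158,128)])).ravel()],
      wrist=np.r_[(proj(w,rk(Pw,v))-uw).ravel()*.6,(proj(w,rk(top,v))-uw2).ravel()],top=(proj(t,rk(Psl,v))-ut).ravel())
v0=[.551,-.323,-.756,.02,.23]
res={}
for nm in(['side','wrist','top'],['side','wrist'],['side']):
    s=least_squares(lambda v:np.concatenate([fr(v)[k] for k in nm]),v0);res[len(nm)]=s.x
    print(nm,s.x.round(4),np.degrees(s.x[2]).round(2),np.round(s.fun,1))
Ts=w['ee'],w['tcp']
PS=[(.026,.07,.07),(.026,-.07,.07),(-.04,.0975,.025),(-.04,-.0975,.025),(-.04,-.0975,0),(.036,.095,.07),(.036,-.095,.07)]
uS=S([(247,193),(538,151),(267,355),(680,283),(680,335),(183,205),(585,142)])
PW=[(.031,-.07,.07),(-.04,-.0975,.025),(.036,-.0975,.07),(.047,-.095,.061)]
uW=W([(398,190),(582,113),(383,92),(347,103)])
rack=res[2]
def sh(P,v): # v: offset in rack axes + rotvec, about tcp
    return Ro.from_euler('z',rack[2]).apply(Ro.from_rotvec(v[3:]).apply(np.array(P)-[.031,0,.062])+v[:3])+[rack[0],rack[1],0]
fs=lambda v:dict(side=(proj(q,sh(PS,v))-uS).ravel(),wrist=(proj(w,sh(PW,v))-uW).ravel())
for nm in(['side','wrist'],['side']):
    s=least_squares(lambda v:np.concatenate([fs(v)[k] for k in nm]),[-.04,0,.226,0,0,0])
    print('hem in rack mm',(s.x[:3]*1e3).round(1),'rot deg',np.degrees(s.x[3:]).round(1),np.round(s.fun,1))
print('tcp in rack',(Ro.from_euler('z',-rack[2]).apply(w['tcp']-[rack[0],rack[1],0])*1e3).round(1))
E
python3 e.py
```

```text
['side', 'wrist', 'top'] [ 0.5487 -0.317  -0.7588  0.0229  0.2281] -43.48 [-0.1 -0.6  0.1 -0.6 -0.  -0.5  0.3 -0.7  0.5 -0.3  0.5 -0.5  2.2  0.2
 -0.6 -1.   1.6 -0.1  1.3 -0.7  1.3 -0.8 -2.   3.8  0.1 -3.9 -0.8 -2.1
 -0.8 -1.5 -1.  -0.8 -1.2  0.7 -1.   0.7 -0.5  0.8]
['side', 'wrist'] [ 0.5494 -0.3171 -0.7676  0.0231  0.2284] -43.98 [-0.5 -0.8 -0.2 -0.9 -0.4 -0.7  0.3 -0.8  0.5 -0.3  0.5 -0.5  1.8 -0.2
 -0.9 -1.3  1.8  0.1  1.5 -0.6  1.5 -0.6 -1.5  3.8 -0.2 -3.5]
['side'] [ 0.5493 -0.3164 -0.7578  0.0218  0.2286] -43.42 [-0.5  0.  -0.2 -0.1 -0.4  0.1 -0.  -0.2  0.1  0.2  0.1  0.   1.8  0.6
 -0.9 -0.7]
hem in rack mm [-32.1  -1.3 224.9] rot deg [ 0.4 -0.3  0.6] [-0.6  0.5  0.7  0.3 -2.   0.9  0.4  0.1 -0.   1.2 -1.4 -1.4 -1.4 -0.2
  1.  -0.6  0.5 -0.9 -0.8 -0.6 -0.3  1. ]
hem in rack mm [-18.3 -10.3 220.3] rot deg [0.1 0.5 0.5] [ 0.6  0.8  0.9  0.4 -0.6  0.3  0.3 -0.7  0.1  0.3  0.1 -1.  -1.3 -0.1]
tcp in rack [-32.2  -3.6 227.8]
```

Both views show the shelf held level in front of the rack. The -y claw is at (347,103) in the wrist view and the top slot at (198,109). The fits put h at about 22 mm, so I move closer with small corrections and look again.

>>> play_rows:
  commands:
    - {"fingers": 1,"tx": -0.003,"ty": -0.008,"tz": 0.0018,"ax": 0,"ay": 0,"az": 0}
    - {"fingers": 1,"tx": -0.006,"ty": -0.022,"tz": 0.0018,"ax": 0,"ay": 0,"az": 0}
    - {"fingers": 1,"tx": -0.006,"ty": -0.036,"tz": 0.0018,"ax": 0,"ay": 0,"az": 0}
    - {"fingers": 1,"tx": -0.006,"ty": -0.048,"tz": 0.0018,"ax": 0,"ay": 0,"az": 0}
    - {"fingers": 1,"tx": -0.006,"ty": -0.048,"tz": 0.0018,"ax": 0,"ay": 0,"az": 0}

```text
time_s: 7.58
tcp_pos: [0.5529, -0.3225, 0.2328]
ee_rot: [[0.001, -0.727, 0.686], [-0.001, 0.686, 0.727], [-1.0, -0.001, 0.0]]
wrist_force: [-0.1, -0.1, -3.2]
gripper_width: 0.107
```

```bash
python3 - <<'E'
from plan import *
import pickle
s=r.sense();print(s['time_s'],s['tcp_pos'].round(4),s['wrist_force'].round(1))
D={}
for n in('side','top','wrist'):
    p=cap(n);p.pop('shot');D[n]=p
pickle.dump(D,open('pre2.pkl','wb'))
R=lambda im,b,k:cv2.resize(im[b[1]:b[3],b[0]:b[2],::-1],None,fx=k,fy=k,interpolation=cv2.INTER_CUBIC)
a=R(D['side']['image'],(210,130,360,210),5)       # 750x400
b=R(D['wrist']['image'],(40,0,290,100),3) # 750x300 -> crop
b=b[:195]
cv2.imwrite('pics/c4.png',np.vstack([a,b]))
E
```

```text
7.5833 [ 0.5529 -0.3225  0.2328] [-0.1 -0.1 -3.2]
```

View pics/c4.png

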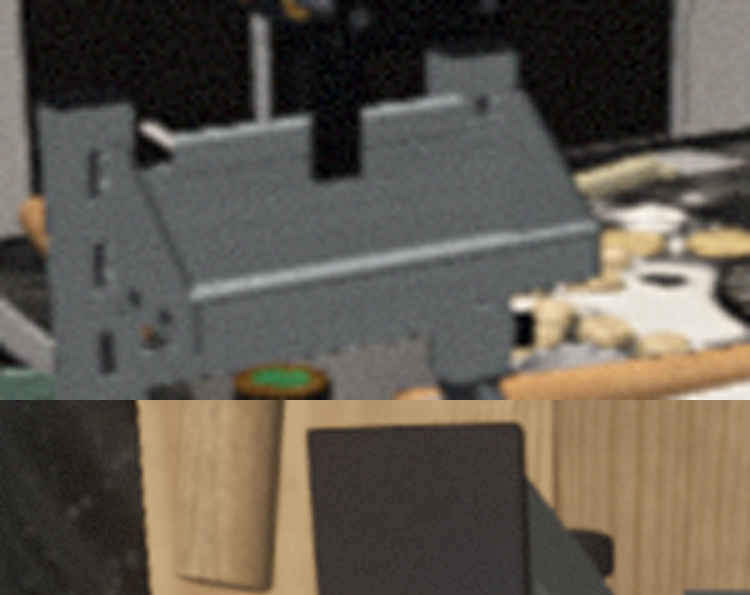

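The side part shows the shelf level and close to the left upright, with its claws still in front of the slots. The wrist part was cropped in the wrong place and shows only the upright's cap. I'll push in slowly and watch the force.

>>> play_rows:
  commands:
    - {"fingers": 1,"tx": 0.0013,"ty": -0.003,"tz": 0,"ax": 0,"ay": 0,"az": 0}
    - {"fingers": 1,"tx": 0.0013,"ty": -0.006,"tz": 0,"ax": 0,"ay": 0,"az": 0}
    - {"fingers": 1,"tx": 0.0013,"ty": -0.01,"tz": 0,"ax": 0,"ay": 0,"az": 0}
    - {"fingers": 1,"tx": 0.0013,"ty": -0.013,"tz": 0,"ax": 0,"ay": 0,"az": 0}
    - {"fingers": 1,"tx": 0.0013,"ty": -0.0145,"tz": 0,"ax": 0,"ay": 0,"az": 0}

```text
time_s: 8.15
tcp_pos: [0.5599, -0.3293, 0.2319]
ee_rot: [[0.0, -0.728, 0.686], [-0.0, 0.686, 0.728], [-1.0, -0.0, -0.0]]
wrist_force: [0.1, 0.2, -4.1]
gripper_width: 0.11
```

>>> play_rows:
  commands:
    - {"fingers": 1,"tx": 0,"ty": -0.001,"tz": 0,"ax": 0,"ay": 0,"az": 0}
    - {"fingers": 1,"tx": 0,"ty": -0.002,"tz": 0,"ax": 0,"ay": 0,"az": 0}
    - {"fingers": 1,"tx": 0,"ty": -0.003,"tz": 0,"ax": 0,"ay": 0,"az": 0}
    - {"fingers": 1,"tx": 0,"ty": -0.004,"tz": 0,"ax": 0,"ay": 0,"az": 0}

```text
time_s: 8.48
tcp_pos: [0.5618, -0.3311, 0.2319]
ee_rot: [[-0.0, -0.727, 0.686], [0.0, 0.686, 0.727], [-1.0, 0.0, -0.0]]
wrist_force: [-0.6, 0.9, -2.9]
gripper_width: 0.108
```

>>> play_rows:
  commands:
    - {"fingers": 1,"tx": 0,"ty": -0.001,"tz": 0,"ax": 0,"ay": 0,"az": 0}
    - {"fingers": 1,"tx": 0,"ty": -0.002,"tz": 0,"ax": 0,"ay": 0,"az": 0}
    - {"fingers": 1,"tx": 0,"ty": -0.003,"tz": 0,"ax": 0,"ay": 0,"az": 0}
    - {"fingers": 1,"tx": 0,"ty": -0.003,"tz": 0,"ax": 0,"ay": 0,"az": 0}

```text
time_s: 8.82
tcp_pos: [0.5636, -0.3328, 0.2319]
ee_rot: [[0.0, -0.727, 0.686], [-0.0, 0.686, 0.727], [-1.0, -0.0, -0.0]]
wrist_force: [0.9, -0.4, -5.0]
gripper_width: 0.109
```

>>> play_rows:
  commands:
    - {"fingers": 1,"tx": 0,"ty": -0.001,"tz": 0,"ax": 0,"ay": 0,"az": 0}
    - {"fingers": 1,"tx": 0,"ty": -0.002,"tz": 0,"ax": 0,"ay": 0,"az": 0}
    - {"fingers": 1,"tx": 0,"ty": -0.003,"tz": 0,"ax": 0,"ay": 0,"az": 0}
    - {"fingers": 1,"tx": 0,"ty": -0.003,"tz": 0,"ax": 0,"ay": 0,"az": 0}

```text
time_s: 9.15
tcp_pos: [0.5652, -0.3343, 0.2319]
ee_rot: [[0.0, -0.727, 0.686], [-0.0, 0.686, 0.727], [-1.0, -0.0, -0.0]]
wrist_force: [0.6, 0.3, -4.4]
gripper_width: 0.113
```

>>> play_rows:
  commands:
    - {"fingers": 1,"tx": 0,"ty": -0.001,"tz": 0,"ax": 0,"ay": 0,"az": 0}
    - {"fingers": 1,"tx": 0,"ty": -0.002,"tz": 0,"ax": 0,"ay": 0,"az": 0}
    - {"fingers": 1,"tx": 0,"ty": -0.002,"tz": 0,"ax": 0,"ay": 0,"az": 0}

```text
time_s: 9.4
tcp_pos: [0.5663, -0.3353, 0.2319]
ee_rot: [[-0.0, -0.727, 0.686], [-0.0, 0.686, 0.727], [-1.0, 0.0, -0.0]]
wrist_force: [-0.5, 0.1, -5.3]
gripper_width: 0.11
```

>>> play_rows:
  commands:
    - {"fingers": 1,"tx": 0,"ty": -0.001,"tz": 0,"ax": 0,"ay": 0,"az": 0}
    - {"fingers": 1,"tx": 0,"ty": -0.002,"tz": 0,"ax": 0,"ay": 0,"az": 0}
    - {"fingers": 1,"tx": 0,"ty": -0.002,"tz": 0,"ax": 0,"ay": 0,"az": 0}

```text
time_s: 9.65
tcp_pos: [0.5671, -0.3361, 0.2319]
ee_rot: [[-0.001, -0.727, 0.686], [0.001, 0.686, 0.727], [-1.0, 0.001, -0.0]]
wrist_force: [-0.7, 0.6, -3.8]
gripper_width: 0.111
```

>>> play_rows:
  commands:
    - {"fingers": 1,"tx": 0,"ty": -0.001,"tz": 0,"ax": 0,"ay": 0,"az": 0}
    - {"fingers": 1,"tx": 0,"ty": -0.002,"tz": 0,"ax": 0,"ay": 0,"az": 0}
    - {"fingers": 1,"tx": 0,"ty": -0.002,"tz": 0,"ax": 0,"ay": 0,"az": 0}

```text
time_s: 9.9
tcp_pos: [0.5671, -0.3362, 0.2318]
ee_rot: [[-0.003, -0.727, 0.686], [0.002, 0.686, 0.727], [-1.0, 0.004, -0.001]]
wrist_force: [-4.2, 4.1, -0.9]
gripper_width: 0.113
```

```bash
python3 - <<'E'
from plan import *
import pickle
s=r.sense();print(s['time_s'],s['tcp_pos'].round(4),s['wrist_force'].round(1),s['moment'].round(2))
D={}
for n in('side','wrist'):
    p=cap(n);p.pop('shot');D[n]=p
s=r.sense();print(s['tcp_pos'].round(4),s['wrist_force'].round(1))
pickle.dump(D,open('pre3.pkl','wb'))
R=lambda im,b,k:cv2.resize(im[b[1]:b[3],b[0]:b[2],::-1],None,fx=k,fy=k,interpolation=cv2.INTER_CUBIC)
a=R(D['side']['image'],(210,130,360,210),5)       # 750x400
b=R(D['wrist']['image'],(60,0,310,65),3) # 750x195
b2=cv2.imread('pics/w3.png') 
cv2.imwrite('pics/c5.png',np.vstack([a,R(D['wrist']['image'],(110,60,360,125),3)]))
E
```

```text
9.9 [ 0.5671 -0.3362  0.2318] [-4.2  4.1 -0.9] [ 1.38  1.05 -0.04]
[ 0.5671 -0.3362  0.2318] [-4.2  4.9 -2.3]
```

View pics/c5.png

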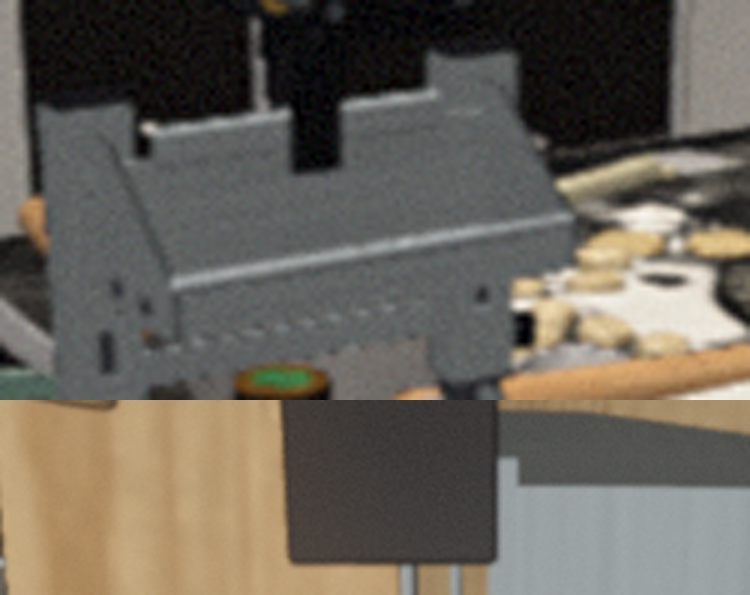

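The side view shows the cheeks flush against both uprights and the top two slots covered, so the claws are in. The small push force of about 6 N is balanced between the sides. I back off the push and press down in small steps.

>>> play_rows:
  commands:
    - {"fingers": 1,"tx": 0,"ty": 0.002,"tz": 0,"ax": 0,"ay": 0,"az": 0}
    - {"fingers": 1,"tx": 0.0013,"ty": 0.002,"tz": 0,"ax": 0,"ay": 0,"az": 0}
    - {"fingers": 1,"tx": 0.0026,"ty": 0.002,"tz": 0,"ax": 0,"ay": 0,"az": 0}
    - {"fingers": 1,"tx": 0.004,"ty": 0.002,"tz": 0,"ax": 0,"ay": 0,"az": 0}
    - {"fingers": 1,"tx": 0.004,"ty": 0.002,"tz": 0,"ax": 0,"ay": 0,"az": 0}

```text
time_s: 10.42
tcp_pos: [0.5671, -0.3362, 0.2307]
ee_rot: [[0.0, -0.728, 0.686], [-0.001, 0.686, 0.728], [-1.0, -0.001, -0.0]]
wrist_force: [-4.2, 3.8, 2.9]
gripper_width: 0.114
```

>>> play_rows:
  commands:
    - {"fingers": 1,"tx": 0.0009,"ty": 0,"tz": 0,"ax": 0,"ay": 0,"az": 0}
    - {"fingers": 1,"tx": 0.0018,"ty": 0,"tz": 0,"ax": 0,"ay": 0,"az": 0}
    - {"fingers": 1,"tx": 0.0027,"ty": 0,"tz": 0,"ax": 0,"ay": 0,"az": 0}
    - {"fingers": 1,"tx": 0.0027,"ty": 0,"tz": 0,"ax": 0,"ay": 0,"az": 0}

```text
time_s: 10.75
tcp_pos: [0.567, -0.3363, 0.2305]
ee_rot: [[0.001, -0.728, 0.686], [-0.002, 0.686, 0.728], [-1.0, -0.002, -0.0]]
wrist_force: [-6.1, 6.9, 7.3]
gripper_width: 0.116
```

>>> play_rows:
  commands:
    - {"fingers": 1,"tx": 0.0007,"ty": 0,"tz": 0,"ax": 0,"ay": 0,"az": 0}
    - {"fingers": 1,"tx": 0.0013,"ty": 0,"tz": 0,"ax": 0,"ay": 0,"az": 0}
    - {"fingers": 1,"tx": 0.0013,"ty": 0,"tz": 0,"ax": 0,"ay": 0,"az": 0}

```text
time_s: 11.0
tcp_pos: [0.5671, -0.3362, 0.2304]
ee_rot: [[0.002, -0.728, 0.685], [-0.002, 0.685, 0.728], [-1.0, -0.003, -0.0]]
wrist_force: [-6.3, 7.9, 11.1]
gripper_width: 0.108
```

```bash
python3 - <<'E'
from plan import *
s=r.sense();print(s['time_s'],s['tcp_pos'].round(4),s['wrist_force'].round(1),s['moment'].round(2),s['ee_rot'].round(4),s['joints'].round(2))
E
```

```text
11.0 [ 0.5671 -0.3362  0.2304] [-6.3  7.9 11.1] [ 1.98  1.86 -0.1 ] [[ 1.800e-03 -7.282e-01  6.853e-01]
 [-2.000e-03  6.853e-01  7.282e-01]
 [-1.000e+00 -2.700e-03 -2.000e-04]] [-16.6   25.73   4.63   0.09 -68.77 -26.69]
```

Pressing with 15 N moved it only about 0.1 mm, so the shelf is resting rigidly and the lips are probably on the slots' lower edges. I'll raise it about 2 mm above the resting level and push in a little further.

>>> play_rows:
  commands:
    - {"fingers": 1,"tx": -0.003,"ty": 0,"tz": 0,"ax": 0,"ay": 0,"az": 0}
    - {"fingers": 1,"tx": -0.006,"ty": 0,"tz": 0,"ax": 0,"ay": 0,"az": 0}
    - {"fingers": 1,"tx": -0.008,"ty": 0,"tz": 0,"ax": 0,"ay": 0,"az": 0}
    - {"fingers": 1,"tx": -0.008,"ty": 0,"tz": 0,"ax": 0,"ay": 0,"az": 0}

```text
time_s: 11.33
tcp_pos: [0.5671, -0.3362, 0.2315]
ee_rot: [[-0.001, -0.727, 0.686], [0.001, 0.686, 0.727], [-1.0, 0.001, -0.0]]
wrist_force: [-1.5, 3.1, -2.2]
gripper_width: 0.109
```

>>> play_rows:
  commands:
    - {"fingers": 1,"tx": 0,"ty": -0.001,"tz": 0,"ax": 0,"ay": 0,"az": 0}
    - {"fingers": 1,"tx": 0,"ty": -0.002,"tz": 0,"ax": 0,"ay": 0,"az": 0}
    - {"fingers": 1,"tx": 0,"ty": -0.003,"tz": 0,"ax": 0,"ay": 0,"az": 0}
    - {"fingers": 1,"tx": 0,"ty": -0.003,"tz": 0,"ax": 0,"ay": 0,"az": 0}

```text
time_s: 11.67
tcp_pos: [0.5671, -0.3363, 0.2315]
ee_rot: [[-0.006, -0.728, 0.686], [0.004, 0.686, 0.728], [-1.0, 0.006, -0.001]]
wrist_force: [-6.8, 7.8, 0.4]
gripper_width: 0.112
```

```bash
python3 - <<'E'
from plan import *
s=r.sense();print(s['time_s'],s['tcp_pos'].round(4),s['wrist_force'].round(1),s['moment'].round(2),s['ee_rot'].round(4).tolist())
E
```

```text
11.6667 [ 0.5671 -0.3363  0.2315] [-6.8  7.8  0.4] [ 2.16  1.83 -0.02] [[-0.0055, -0.7275, 0.6861], [0.0035, 0.686, 0.7276], [-1.0, 0.0065, -0.0012]]
```

```bash
python3 - <<'E'
from plan import *
import pickle
D=pickle.load(open('pre3.pkl','rb'));w=D['wrist']
ex=-w['ee'][:,1];ez=w['ee'][:,2]
for z in(.247,.2515,.256):
    for uv in((275.7,70),(275.7,110)):
        X=at_z(w,uv,z)-w['tcp'];print(z,uv,'dx from tcp',(X@ex*1e3).round(1),'dy',(X@ez*1e3).round(1))
D=pickle.load(open('pre.pkl','rb'));w=D['wrist']
ex=-w['ee'][:,1];ez=w['ee'][:,2]
W=lambda u:(np.array(u,float)+.5)/1.42-.5
for z,u in((.2515,(152,20)),(.2515,(163,172)),(.2515,(157.5,96)),(.2215,(198,109)),(.1815,(240,121)),(.1415,(267,128)),(.287-.05,(398,190)),(.2265-.001,(347,103)),(.2345,(383,92)),(.2345,(395,125))):
    X=at_z(w,W(u),z)-w['tcp'];print(z,u,'dx',(X@ex*1e3).round(1),'dy',(X@ez*1e3).round(1))
E
```

```text
0.247 (275.7, 70) dx from tcp 2.1 dy -91.6
0.247 (275.7, 110) dx from tcp 2.2 dy -77.1
0.2515 (275.7, 70) dx from tcp 2.1 dy -91.1
0.2515 (275.7, 110) dx from tcp 2.1 dy -77.0
0.256 (275.7, 70) dx from tcp 2.0 dy -90.5
0.256 (275.7, 110) dx from tcp 2.0 dy -77.0
0.2515 (152, 20) dx 60.3 dy -110.3
0.2515 (163, 172) dx 61.4 dy -73.8
0.2515 (157.5, 96) dx 60.7 dy -92.5
0.2215 (198, 109) dx 63.0 dy -92.3
0.1815 (240, 121) dx 63.1 dy -91.6
0.1415 (267, 128) dx 63.4 dy -91.4
0.237 (398, 190) dx 0.5 dy -67.7
0.2255 (347, 103) dx 15.8 dy -92.8
0.2345 (383, 92) dx 4.7 dy -94.7
0.2345 (395, 125) dx 1.3 dy -85.8
```

The wrist-camera geometry puts the cheek edge flush with the upright face (4.6 against 4.7 mm), so the claws are fully in depth-wise. My 10 N inward push may be adding friction and jamming it, so I'll release that push and press down again.

>>> play_rows:
  commands:
    - {"fingers": 1,"tx": 0,"ty": 0.003,"tz": 0,"ax": 0,"ay": 0,"az": 0}
    - {"fingers": 1,"tx": 0,"ty": 0.005,"tz": 0,"ax": 0,"ay": 0,"az": 0}
    - {"fingers": 1,"tx": 0,"ty": 0.005,"tz": 0,"ax": 0,"ay": 0,"az": 0}

```text
time_s: 11.92
tcp_pos: [0.5668, -0.3356, 0.2318]
ee_rot: [[0.002, -0.728, 0.686], [-0.001, 0.686, 0.728], [-1.0, -0.002, 0.0]]
wrist_force: [0.2, 0.3, -4.5]
gripper_width: 0.112
```

>>> play_rows:
  commands:
    - {"fingers": 1,"tx": 0.0015,"ty": 0,"tz": 0,"ax": 0,"ay": 0,"az": 0}
    - {"fingers": 1,"tx": 0.003,"ty": 0,"tz": 0,"ax": 0,"ay": 0,"az": 0}
    - {"fingers": 1,"tx": 0.0045,"ty": 0,"tz": 0,"ax": 0,"ay": 0,"az": 0}
    - {"fingers": 1,"tx": 0.006,"ty": 0,"tz": 0,"ax": 0,"ay": 0,"az": 0}
    - {"fingers": 1,"tx": 0.006,"ty": 0,"tz": 0,"ax": 0,"ay": 0,"az": 0}

```text
time_s: 12.33
tcp_pos: [0.5656, -0.335, 0.2278]
ee_rot: [[-0.001, -0.727, 0.686], [0.0, 0.686, 0.727], [-1.0, 0.001, -0.0]]
wrist_force: [-3.5, 3.3, 0.9]
gripper_width: 0.114
```

```bash
python3 - <<'E'
from plan import *
s=r.sense();print(s['time_s'],s['tcp_pos'].round(4),s['wrist_force'].round(1),s['moment'].round(2),s['ee_rot'].round(4).tolist())
E
```

```text
12.3333 [ 0.5656 -0.335   0.2278] [-3.5  3.3  0.9] [ 0.86  0.96 -0.  ] [[-0.0013, -0.7275, 0.6861], [0.0005, 0.6861, 0.7275], [-1.0, 0.0013, -0.0005]]
```

>>> play_rows:
  commands:
    - {"fingers": 1,"tx": 0.0013,"ty": 0,"tz": 0,"ax": 0,"ay": 0,"az": 0}
    - {"fingers": 1,"tx": 0.0026,"ty": 0,"tz": 0,"ax": 0,"ay": 0,"az": 0}
    - {"fingers": 1,"tx": 0.004,"ty": 0,"tz": 0,"ax": 0,"ay": 0,"az": 0}
    - {"fingers": 1,"tx": 0.004,"ty": 0,"tz": 0,"ax": 0,"ay": 0,"az": 0}

```text
time_s: 12.67
tcp_pos: [0.566, -0.3353, 0.2255]
ee_rot: [[0.0, -0.728, 0.686], [-0.0, 0.686, 0.728], [-1.0, -0.001, -0.0]]
wrist_force: [-2.2, 1.8, 1.2]
gripper_width: 0.111
```

```bash
python3 - <<'E'
from plan import *
s=r.sense();print(s['time_s'],s['tcp_pos'].round(4),s['wrist_force'].round(1),s['moment'].round(2),s['ee_rot'].round(4).tolist())
E
```

```text
12.6667 [ 0.566  -0.3353  0.2255] [-2.2  1.8  1.2] [ 0.72  1.26 -0.06] [[0.0003, -0.7276, 0.686], [-0.0005, 0.686, 0.7276], [-1.0, -0.0005, -0.0002]]
```

>>> play_rows:
  commands:
    - {"fingers": 1,"tx": 0.0013,"ty": 0,"tz": 0,"ax": 0,"ay": 0,"az": 0}
    - {"fingers": 1,"tx": 0.0026,"ty": 0,"tz": 0,"ax": 0,"ay": 0,"az": 0}
    - {"fingers": 1,"tx": 0.004,"ty": 0,"tz": 0,"ax": 0,"ay": 0,"az": 0}
    - {"fingers": 1,"tx": 0.004,"ty": 0,"tz": 0,"ax": 0,"ay": 0,"az": 0}

```text
time_s: 13.0
tcp_pos: [0.5666, -0.3353, 0.2206]
ee_rot: [[0.001, -0.727, 0.686], [0.0, 0.686, 0.727], [-1.0, -0.0, 0.0]]
wrist_force: [-0.5, 0.0, -0.5]
gripper_width: 0.11
```

>>> play_rows:
  commands:
    - {"fingers": 1,"tx": 0.0013,"ty": 0,"tz": 0,"ax": 0,"ay": 0,"az": 0}
    - {"fingers": 1,"tx": 0.0026,"ty": 0,"tz": 0,"ax": 0,"ay": 0,"az": 0}
    - {"fingers": 1,"tx": 0.0026,"ty": 0,"tz": 0,"ax": 0,"ay": 0,"az": 0}

```text
time_s: 13.25
tcp_pos: [0.5667, -0.3355, 0.2198]
ee_rot: [[0.001, -0.728, 0.686], [-0.001, 0.686, 0.728], [-1.0, -0.001, 0.0]]
wrist_force: [-1.3, 1.3, 1.0]
gripper_width: 0.109
```

```bash
python3 - <<'E'
from plan import *
s=r.sense();print(s['time_s'],s['tcp_pos'].round(4),s['wrist_force'].round(1),s['moment'].round(2),s['ee_rot'].round(4).tolist())
E
```

```text
13.25 [ 0.5667 -0.3355  0.2198] [-1.3  1.3  1. ] [ 0.36  0.28 -0.04] [[0.0012, -0.7276, 0.686], [-0.0007, 0.686, 0.7276], [-1.0, -0.0014, 0.0003]]
```

>>> play_rows:
  commands:
    - {"fingers": 1,"tx": 0.0013,"ty": 0,"tz": 0,"ax": 0,"ay": 0,"az": 0}
    - {"fingers": 1,"tx": 0.0026,"ty": 0,"tz": 0,"ax": 0,"ay": 0,"az": 0}
    - {"fingers": 1,"tx": 0.0026,"ty": 0,"tz": 0,"ax": 0,"ay": 0,"az": 0}

```text
time_s: 13.5
tcp_pos: [0.5667, -0.3355, 0.2197]
ee_rot: [[0.002, -0.728, 0.686], [-0.002, 0.686, 0.728], [-1.0, -0.003, 0.0]]
wrist_force: [-2.3, 3.6, 7.2]
gripper_width: 0.114
```

>>> play_rows:
  commands:
    - {"fingers": 1,"tx": 0.0013,"ty": 0,"tz": 0,"ax": 0,"ay": 0,"az": 0}
    - {"fingers": 1,"tx": 0.0026,"ty": 0,"tz": 0,"ax": 0,"ay": 0,"az": 0}
    - {"fingers": 1,"tx": 0.0026,"ty": 0,"tz": 0,"ax": 0,"ay": 0,"az": 0}

```text
time_s: 13.75
tcp_pos: [0.5667, -0.3355, 0.2196]
ee_rot: [[0.003, -0.728, 0.685], [-0.003, 0.685, 0.728], [-1.0, -0.004, 0.0]]
wrist_force: [-4.4, 4.6, 12.8]
gripper_width: 0.112
```

It stops rigidly at z = 219.7 mm, which means h of about 21 mm and 11 mm of travel after the catches were first met. One firmer press, then a gentle upward tug to test the catches.

>>> play_rows:
  commands:
    - {"fingers": 1,"tx": 0.0013,"ty": 0,"tz": 0,"ax": 0,"ay": 0,"az": 0}
    - {"fingers": 1,"tx": 0.003,"ty": 0,"tz": 0,"ax": 0,"ay": 0,"az": 0}
    - {"fingers": 1,"tx": 0.003,"ty": 0,"tz": 0,"ax": 0,"ay": 0,"az": 0}

```text
time_s: 14.0
tcp_pos: [0.5668, -0.3356, 0.2195]
ee_rot: [[0.004, -0.729, 0.685], [-0.004, 0.685, 0.729], [-1.0, -0.006, 0.0]]
wrist_force: [-5.9, 7.0, 19.1]
gripper_width: 0.112
```

>>> play_rows:
  commands:
    - {"fingers": 1,"tx": -0.003,"ty": 0,"tz": 0,"ax": 0,"ay": 0,"az": 0}
    - {"fingers": 1,"tx": -0.006,"ty": 0,"tz": 0,"ax": 0,"ay": 0,"az": 0}
    - {"fingers": 1,"tx": -0.009,"ty": 0,"tz": 0,"ax": 0,"ay": 0,"az": 0}
    - {"fingers": 1,"tx": -0.012,"ty": 0,"tz": 0,"ax": 0,"ay": 0,"az": 0}
    - {"fingers": 1,"tx": -0.012,"ty": 0,"tz": 0,"ax": 0,"ay": 0,"az": 0}

```text
time_s: 14.42
tcp_pos: [0.5664, -0.3353, 0.2207]
ee_rot: [[-0.001, -0.727, 0.686], [0.001, 0.686, 0.727], [-1.0, 0.001, 0.0]]
wrist_force: [2.0, -1.2, -5.1]
gripper_width: 0.109
```

>>> play_rows:
  commands:
    - {"fingers": 1,"tx": -0.001,"ty": 0,"tz": 0,"ax": 0,"ay": 0,"az": 0}
    - {"fingers": 1,"tx": -0.002,"ty": 0,"tz": 0,"ax": 0,"ay": 0,"az": 0}
    - {"fingers": 1,"tx": -0.002,"ty": 0,"tz": 0,"ax": 0,"ay": 0,"az": 0}

```text
time_s: 14.67
tcp_pos: [0.5663, -0.3351, 0.2208]
ee_rot: [[-0.002, -0.727, 0.687], [0.002, 0.687, 0.727], [-1.0, 0.002, -0.0]]
wrist_force: [5.1, -3.5, -13.8]
gripper_width: 0.114
```

```bash
python3 - <<'E'
from plan import *
s=r.sense();print(s['time_s'],s['tcp_pos'].round(4),s['wrist_force'].round(1),s['moment'].round(2))
E
```

```text
14.6667 [ 0.5663 -0.3351  0.2208] [  5.1  -3.5 -13.8] [-1.   -1.27 -0.11]
```

A pull of about 10 N with balanced moments doesn't lift it, so both catches hold. I'll press it home again, relax and release.

>>> play_rows:
  commands:
    - {"fingers": 1,"tx": 0.004,"ty": 0,"tz": 0,"ax": 0,"ay": 0,"az": 0}
    - {"fingers": 1,"tx": 0.008,"ty": 0,"tz": 0,"ax": 0,"ay": 0,"az": 0}
    - {"fingers": 1,"tx": 0.01,"ty": 0,"tz": 0,"ax": 0,"ay": 0,"az": 0}
    - {"fingers": 1,"tx": 0.01,"ty": 0,"tz": 0,"ax": 0,"ay": 0,"az": 0}
    - {"fingers": 1,"tx": 0.0054,"ty": 0,"tz": 0,"ax": 0,"ay": 0,"az": 0}

```text
time_s: 15.08
tcp_pos: [0.5663, -0.3352, 0.2206]
ee_rot: [[0.001, -0.728, 0.686], [-0.0, 0.686, 0.728], [-1.0, -0.001, 0.001]]
wrist_force: [1.2, -1.8, -7.9]
gripper_width: 0.114
```

>>> play_rows:
  commands:
    - {"fingers": -1,"tx": 0,"ty": 0,"tz": 0,"ax": 0,"ay": 0,"az": 0}
    - {"fingers": -0.5,"tx": 0,"ty": 0,"tz": 0,"ax": 0,"ay": 0,"az": 0}
    - {"fingers": -0.2,"tx": 0,"ty": 0,"tz": 0,"ax": 0,"ay": 0,"az": 0}
    - {"fingers": -0.2,"tx": 0,"ty": 0,"tz": 0,"ax": 0,"ay": 0,"az": 0}
    - {"fingers": -0.2,"tx": 0,"ty": 0,"tz": 0,"ax": 0,"ay": 0,"az": 0}

```text
time_s: 15.5
tcp_pos: [0.5662, -0.3353, 0.22]
ee_rot: [[0.0, -0.728, 0.686], [-0.0, 0.686, 0.728], [-1.0, -0.0, -0.0]]
wrist_force: [-0.6, -0.4, -0.5]
gripper_width: 0.403
```

>>> play_rows:
  commands:
    - {"fingers": -0.2,"tx": -0.03,"ty": 0,"tz": 0,"ax": 0,"ay": 0,"az": 0}
    - {"fingers": -0.2,"tx": -0.07,"ty": 0,"tz": 0,"ax": 0,"ay": 0,"az": 0}
    - {"fingers": -0.2,"tx": -0.11,"ty": 0,"tz": 0,"ax": 0,"ay": 0,"az": 0}
    - {"fingers": -0.2,"tx": -0.13,"ty": 0,"tz": 0,"ax": 0,"ay": 0,"az": 0}
    - {"fingers": -0.2,"tx": -0.13,"ty": 0,"tz": 0,"ax": 0,"ay": 0,"az": 0}

```text
time_s: 15.92
tcp_pos: [0.5676, -0.3363, 0.3228]
ee_rot: [[0.008, -0.728, 0.686], [-0.005, 0.686, 0.728], [-1.0, -0.009, 0.002]]
wrist_force: [0.0, 0.7, 0.9]
gripper_width: 0.593
```

```bash
python3 - <<'E'
from plan import *
import pickle
s=r.sense();print(s['time_s'],s['tcp_pos'].round(4),s['wrist_force'].round(1))
D={}
for n in('side','wrist','top'):
    p=cap(n);p.pop('shot');D[n]=p
pickle.dump(D,open('post.pkl','wb'))
for n,D_ in D.items():
    for o in ['spice_jar']: print(n,[(np.round(x['uv'],1).tolist(),round(x['score'],2),np.round(at_z(D_,x['uv'],.08),3).tolist()) for x in []])
R=lambda im,b,k:cv2.resize(im[b[1]:b[3],b[0]:b[2],::-1],None,fx=k,fy=k,interpolation=cv2.INTER_CUBIC)
a=R(D['side']['image'],(210,130,370,195),5)       # 800x325
b=R(D['wrist']['image'],(0,0,560,192),800/560)
print(a.shape,b.shape)
cv2.imwrite('pics/c6.png',np.vstack([a,b]))
E
```

```text
15.9167 [ 0.5676 -0.3363  0.3228] [0.  0.7 0.9]
side []
wrist []
top []
(325, 800, 3) (274, 800, 3)
```

View pics/c6.png

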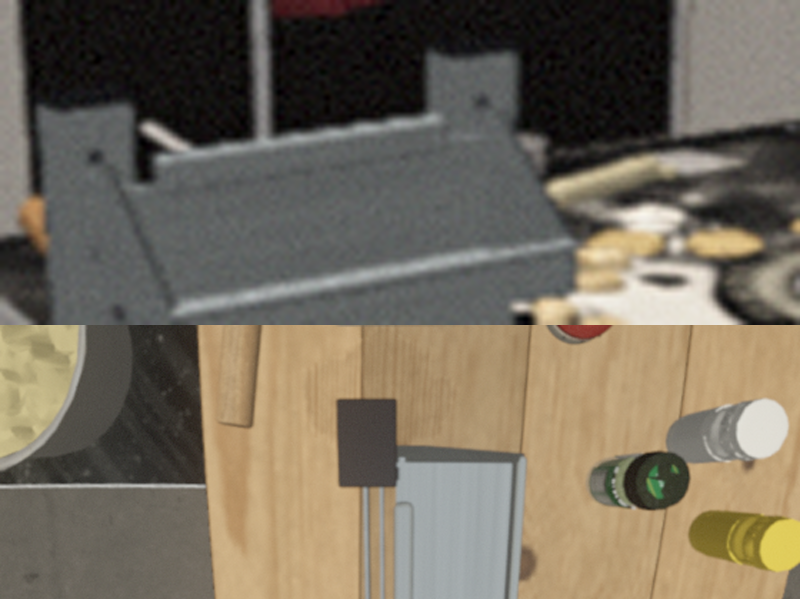

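The picture shows the shelf in place. The remaining gaps of the top slots look the same on both sides, at (96,157) and (481,102), and the green jar stands free at (655,480). To be sure it is fully seated, I'll press once on top of the hem with closed fingers.

>>> play_rows:
  commands:
    - {"fingers": 1,"tx": 0,"ty": 0,"tz": 0,"ax": 0,"ay": 0,"az": 0}
    - {"fingers": 1,"tx": 0,"ty": 0,"tz": 0,"ax": 0,"ay": 0,"az": 0}
    - {"fingers": 1,"tx": 0.02,"ty": 0,"tz": 0,"ax": 0,"ay": 0,"az": 0}
    - {"fingers": 1,"tx": 0.04,"ty": 0,"tz": 0,"ax": 0,"ay": 0,"az": 0}
    - {"fingers": 1,"tx": 0.06,"ty": 0,"tz": 0,"ax": 0,"ay": 0,"az": 0}

```text
time_s: 16.48
tcp_pos: [0.566, -0.3351, 0.2709]
ee_rot: [[-0.001, -0.727, 0.686], [0.001, 0.686, 0.727], [-1.0, 0.001, -0.0]]
wrist_force: [0.1, 0.0, -0.8]
gripper_width: 0.302
```

>>> play_rows:
  commands:
    - {"fingers": 1,"tx": 0.01,"ty": 0,"tz": 0,"ax": 0,"ay": 0,"az": 0}
    - {"fingers": 1,"tx": 0.02,"ty": 0,"tz": 0,"ax": 0,"ay": 0,"az": 0}
    - {"fingers": 1,"tx": 0.03,"ty": 0,"tz": 0,"ax": 0,"ay": 0,"az": 0}
    - {"fingers": 1,"tx": 0.03,"ty": 0,"tz": 0,"ax": 0,"ay": 0,"az": 0}
    - {"fingers": 1,"tx": 0.03,"ty": 0,"tz": 0,"ax": 0,"ay": 0,"az": 0}

```text
time_s: 16.9
tcp_pos: [0.5663, -0.3354, 0.2497]
ee_rot: [[-0.0, -0.728, 0.686], [-0.0, 0.686, 0.728], [-1.0, 0.0, -0.0]]
wrist_force: [-1.3, 0.7, 0.7]
gripper_width: 0.017
```

>>> play_rows:
  commands:
    - {"fingers": 1,"tx": 0.002,"ty": 0,"tz": 0,"ax": 0,"ay": 0,"az": 0}
    - {"fingers": 1,"tx": 0.004,"ty": 0,"tz": 0,"ax": 0,"ay": 0,"az": 0}
    - {"fingers": 1,"tx": 0.006,"ty": 0,"tz": 0,"ax": 0,"ay": 0,"az": 0}
    - {"fingers": 1,"tx": 0.006,"ty": 0,"tz": 0,"ax": 0,"ay": 0,"az": 0}

```text
time_s: 17.23
tcp_pos: [0.5665, -0.3354, 0.2459]
ee_rot: [[0.001, -0.728, 0.686], [-0.001, 0.686, 0.728], [-1.0, -0.002, 0.0]]
wrist_force: [0.1, -0.4, 0.3]
gripper_width: 0.004
```

>>> play_rows:
  commands:
    - {"fingers": 1,"tx": 0.002,"ty": 0,"tz": 0,"ax": 0,"ay": 0,"az": 0}
    - {"fingers": 1,"tx": 0.004,"ty": 0,"tz": 0,"ax": 0,"ay": 0,"az": 0}
    - {"fingers": 1,"tx": 0.006,"ty": 0,"tz": 0,"ax": 0,"ay": 0,"az": 0}
    - {"fingers": 1,"tx": 0.006,"ty": 0,"tz": 0,"ax": 0,"ay": 0,"az": 0}

```text
time_s: 17.57
tcp_pos: [0.5666, -0.3356, 0.2456]
ee_rot: [[0.004, -0.728, 0.685], [-0.003, 0.685, 0.728], [-1.0, -0.005, 0.0]]
wrist_force: [-3.4, 3.2, 13.3]
gripper_width: 0.01
```

>>> play_rows:
  commands:
    - {"fingers": 1,"tx": 0.002,"ty": 0,"tz": 0,"ax": 0,"ay": 0,"az": 0}
    - {"fingers": 1,"tx": 0.002,"ty": 0,"tz": 0,"ax": 0,"ay": 0,"az": 0}
    - {"fingers": 1,"tx": -0.02,"ty": 0,"tz": 0,"ax": 0,"ay": 0,"az": 0}
    - {"fingers": -1,"tx": -0.06,"ty": 0,"tz": 0,"ax": 0,"ay": 0,"az": 0}
    - {"fingers": -1,"tx": -0.1,"ty": 0,"tz": 0,"ax": 0,"ay": 0,"az": 0}

```text
time_s: 17.98
tcp_pos: [0.5655, -0.3348, 0.3157]
ee_rot: [[-0.003, -0.728, 0.686], [0.001, 0.686, 0.728], [-1.0, 0.003, -0.001]]
wrist_force: [0.8, -0.5, 0.8]
gripper_width: 0.083
```

```bash
python3 - <<'E'
from plan import *
import pickle
D=pickle.load(open('post.pkl','rb'))
w=D['wrist'];print('wrist jar',at_z(w,(464.6,108.2),.105))
t=D['top'];
T=lambda u:(np.array(u,float)+.5)/3.5-.5+[165,125]
print('top jar',at_z(t,T((440,547)),.105))
for n in('side','top','wrist'):
    p=cap(n);x=spotter.silhouettes('spice_jar',p)
    for i in x[:3]:
        m=i['region'];c=p['image'][m].mean(0);v=np.argwhere(m)
        print(n,np.round(i['uv'],1),round(i['score'],2),c.round(),'bbox',v.min(0)[::-1],v.max(0)[::-1],at_z(p,i['uv'],.055).round(4))
s=r.sense();print(s['tcp_pos'].round(4))
plan([.364,-.257,.20],down(46.5))
E
```

```text
wrist jar [ 0.36441568 -0.25834298  0.105     ]
top jar [ 0.3641225  -0.25831829  0.105     ]
side [396.2 261. ] 0.93 [170. 164. 157.] bbox [385 236] [410 294] [ 0.2811 -0.2476  0.055 ]
side [370.2 285.3] 0.79 [173. 144.  43.] bbox [359 254] [387 316] [ 0.3164 -0.1384  0.055 ]
side [354.2 254.7] 0.73 [90. 92. 72.] bbox [343 228] [367 282] [ 0.3639 -0.253   0.055 ]
top [278.4 321.2] 0.86 [212. 211. 201.] bbox [271 309] [291 329] [ 0.2726 -0.2313  0.055 ]
top [287.4 285. ] 0.76 [49. 50. 29.] bbox [280 272] [300 291] [ 0.3557 -0.2537  0.055 ]
top [242.4 311. ] 0.58 [207. 185.   6.] bbox [231 294] [252 315] [ 0.2971 -0.1474  0.055 ]
wrist [446.3 108.7] 0.75 [80. 83. 65.] bbox [409  88] [482 129] [ 0.3614 -0.2551  0.055 ]
wrist [521.4 147.2] 0.66 [163. 144.  62.] bbox [481 130] [559 172] [ 0.3132 -0.1474  0.055 ]
wrist [204.9 237.8] 0.62 [125. 126. 114.] bbox [162 214] [233 259] [ 0.7016 -0.342   0.055 ]
[ 0.5657 -0.3349  0.3145]
D 0.245 ang 90.2 n 3
"tx":0.0511,"ty":0.0888,"tz":-0.0363,"ax":0.1670,"ay":-0.0002,"az":-0.0002
"tx":0.0510,"ty":0.0587,"tz":-0.0760,"ax":0.1670,"ay":-0.0002,"az":-0.0002
"tx":0.0509,"ty":0.0128,"tz":-0.0952,"ax":0.1670,"ay":-0.0002,"az":-0.0002
```

>>> play_rows:
  commands:
    - {"fingers": -1,"tx": 0.0511,"ty": 0.0888,"tz": -0.0363,"ax": 0.167,"ay": 0,"az": 0}
    - {"fingers": -1,"tx": 0.0511,"ty": 0.0888,"tz": -0.0363,"ax": 0.167,"ay": 0,"az": 0}
    - {"fingers": -1,"tx": 0.0511,"ty": 0.0888,"tz": -0.0363,"ax": 0.167,"ay": 0,"az": 0}
    - {"fingers": -1,"tx": 0.0511,"ty": 0.0888,"tz": -0.0363,"ax": 0.167,"ay": 0,"az": 0}
    - {"fingers": -1,"tx": 0.0511,"ty": 0.0888,"tz": -0.0363,"ax": 0.167,"ay": 0,"az": 0}

```text
time_s: 18.7
tcp_pos: [0.4976, -0.309, 0.2758]
ee_rot: [[-0.004, -0.283, 0.959], [0.001, 0.959, 0.283], [-1.0, 0.002, -0.003]]
wrist_force: [0.1, -0.8, 0.3]
gripper_width: 0.729
```

>>> play_rows:
  commands:
    - {"fingers": -1,"tx": 0.051,"ty": 0.0587,"tz": -0.076,"ax": 0.167,"ay": 0,"az": 0}
    - {"fingers": -1,"tx": 0.051,"ty": 0.0587,"tz": -0.076,"ax": 0.167,"ay": 0,"az": 0}
    - {"fingers": -1,"tx": 0.051,"ty": 0.0587,"tz": -0.076,"ax": 0.167,"ay": 0,"az": 0}
    - {"fingers": -1,"tx": 0.051,"ty": 0.0587,"tz": -0.076,"ax": 0.167,"ay": 0,"az": 0}
    - {"fingers": -1,"tx": 0.051,"ty": 0.0587,"tz": -0.076,"ax": 0.167,"ay": 0,"az": 0}

```text
time_s: 19.12
tcp_pos: [0.4314, -0.2833, 0.2386]
ee_rot: [[-0.001, 0.233, 0.972], [0.0, 0.972, -0.233], [-1.0, -0.0, -0.001]]
wrist_force: [0.6, -0.4, 0.7]
gripper_width: 0.988
```

>>> play_rows:
  commands:
    - {"fingers": -1,"tx": 0.0509,"ty": 0.0128,"tz": -0.0952,"ax": 0.167,"ay": 0,"az": 0}
    - {"fingers": -1,"tx": 0.0509,"ty": 0.0128,"tz": -0.0952,"ax": 0.167,"ay": 0,"az": 0}
    - {"fingers": -1,"tx": 0.0509,"ty": 0.0128,"tz": -0.0952,"ax": 0.167,"ay": 0,"az": 0}
    - {"fingers": -1,"tx": 0.0509,"ty": 0.0128,"tz": -0.0952,"ax": 0.167,"ay": 0,"az": 0}
    - {"fingers": -1,"tx": 0.0509,"ty": 0.0128,"tz": -0.0952,"ax": 0.167,"ay": 0,"az": 0}

```text
time_s: 19.53
tcp_pos: [0.3649, -0.2576, 0.201]
ee_rot: [[0.0, 0.688, 0.726], [-0.0, 0.726, -0.688], [-1.0, -0.0, 0.0]]
wrist_force: [-0.1, 0.5, 0.6]
gripper_width: 1.001
```

>>> play_rows:
  commands:
    - {"fingers": -1,"tx": 0,"ty": 0,"tz": 0,"ax": 0,"ay": 0,"az": 0}
    - {"fingers": -1,"tx": 0,"ty": 0,"tz": 0,"ax": 0,"ay": 0,"az": 0}
    - {"fingers": -1,"tx": 0,"ty": 0,"tz": 0,"ax": 0,"ay": 0,"az": 0}

```text
time_s: 19.78
tcp_pos: [0.3655, -0.2577, 0.2012]
ee_rot: [[0.001, 0.686, 0.727], [-0.0, 0.727, -0.686], [-1.0, 0.0, 0.001]]
wrist_force: [-0.2, 0.3, -0.1]
gripper_width: 1.0
```

```bash
python3 - <<'E'
from plan import *
s=r.sense();print(s['time_s'],s['tcp_pos'].round(4),s['ee_rot'].round(4).tolist(),s['gripper_width'])
p=cap('wrist')
print('proj cap',proj(p,[[.3642,-.2583,.105]]).round(1))
for i in spotter.silhouettes('spice_jar',p)[:3]:
    m=i['region'];v=np.argwhere(m);print(np.round(i['uv'],1),round(i['score'],2),p['image'][m].mean(0).round(),v.min(0)[::-1],v.max(0)[::-1])
plan([.3642,-.2583,.064],down(46.5))
E
```

```text
19.7833 [ 0.3655 -0.2577  0.2012] [[0.0007, 0.6864, 0.7272], [-0.0, 0.7272, -0.6864], [-1.0, 0.0005, 0.0005]] 1.0000323946530059
proj cap [[276.8 213.4]]
[339.2  63. ] 0.72 [185. 171.  76.] [303  26] [375  98]
[274.8 204.1] 0.55 [66. 68. 49.] [249 166] [305 239]
D 0.137 ang 0.1 n 1
"tx":0.1828,"ty":-0.0015,"tz":-0.0004,"ax":0.0005,"ay":0.0001,"az":-0.0001
```

>>> play_rows:
  commands:
    - {"fingers": -1,"tx": 0.05,"ty": -0.0015,"tz": 0,"ax": 0,"ay": 0,"az": 0}
    - {"fingers": -1,"tx": 0.1,"ty": -0.0015,"tz": 0,"ax": 0,"ay": 0,"az": 0}
    - {"fingers": -1,"tx": 0.14,"ty": -0.0015,"tz": 0,"ax": 0,"ay": 0,"az": 0}
    - {"fingers": -1,"tx": 0.17,"ty": -0.0015,"tz": 0,"ax": 0,"ay": 0,"az": 0}
    - {"fingers": -1,"tx": 0.1825,"ty": -0.0015,"tz": 0,"ax": 0,"ay": 0,"az": 0}

```text
time_s: 20.3
tcp_pos: [0.3621, -0.2578, 0.0612]
ee_rot: [[-0.006, 0.688, 0.726], [0.002, 0.726, -0.688], [-1.0, -0.002, -0.005]]
wrist_force: [0.1, -0.2, -0.5]
gripper_width: 1.002
```

>>> play_rows:
  commands:
    - {"fingers": 1,"tx": 0,"ty": 0,"tz": 0,"ax": 0,"ay": 0,"az": 0}
    - {"fingers": 1,"tx": 0,"ty": 0,"tz": 0,"ax": 0,"ay": 0,"az": 0}
    - {"fingers": 1,"tx": 0,"ty": 0,"tz": 0,"ax": 0,"ay": 0,"az": 0}
    - {"fingers": 1,"tx": 0,"ty": 0,"tz": 0,"ax": 0,"ay": 0,"az": 0}
    - {"fingers": 1,"tx": 0,"ty": 0,"tz": 0,"ax": 0,"ay": 0,"az": 0}

```text
time_s: 20.72
tcp_pos: [0.3646, -0.2586, 0.0652]
ee_rot: [[0.003, 0.688, 0.726], [-0.001, 0.726, -0.688], [-1.0, 0.001, 0.002]]
wrist_force: [-0.5, -0.5, -0.3]
gripper_width: 0.702
```

>>> play_rows:
  commands:
    - {"fingers": 1,"tx": 0,"ty": 0,"tz": 0,"ax": 0,"ay": 0,"az": 0}
    - {"fingers": 1,"tx": 0,"ty": 0,"tz": 0,"ax": 0,"ay": 0,"az": 0}
    - {"fingers": 1,"tx": 0,"ty": 0,"tz": 0,"ax": 0,"ay": 0,"az": 0}
    - {"fingers": 1,"tx": 0,"ty": 0,"tz": 0,"ax": 0,"ay": 0,"az": 0}
    - {"fingers": 1,"tx": 0,"ty": 0,"tz": 0,"ax": 0,"ay": 0,"az": 0}

```text
time_s: 21.13
tcp_pos: [0.3641, -0.2584, 0.0646]
ee_rot: [[0.001, 0.688, 0.726], [-0.0, 0.726, -0.688], [-1.0, 0.0, 0.001]]
wrist_force: [-0.3, -0.0, 4.1]
gripper_width: 0.508
```

```bash
python3 - <<'E'
from plan import *
s=r.sense();print(s['time_s'],s['tcp_pos'].round(4),s['gripper_width']*87,s['wrist_force'].round(1))
# home hem xy from TCP when seated (0.5667,-0.3355); rack yaw -43.4
a=np.radians(-43.4);hem=np.array([.5667,-.3355]);e=np.array([np.cos(a),np.sin(a)])
for d in(.135,.035): print(hem-e*d)
P0=[s['tcp_pos'][0],s['tcp_pos'][1],.264]
plan([*(hem-e*.035),.264],down(46.6),2,P0)
E
```

```text
21.1333 [ 0.3641 -0.2584  0.0646] 44.163436157465036 [-0.3 -0.   4.1]
[ 0.46861242 -0.24274319]
[ 0.54126989 -0.31145194]
D 0.185 ang 0.1 n 2
"tx":0.0001,"ty":0.0557,"tz":0.1100,"ax":-0.0002,"ay":0.0001,"az":-0.0000
"tx":0.0000,"ty":0.0556,"tz":0.1101,"ax":-0.0002,"ay":0.0001,"az":-0.0000
```

>>> play_rows:
  commands:
    - {"fingers": 1,"tx": -0.01,"ty": 0,"tz": 0,"ax": 0,"ay": 0,"az": 0}
    - {"fingers": 1,"tx": -0.035,"ty": 0,"tz": 0,"ax": 0,"ay": 0,"az": 0}
    - {"fingers": 1,"tx": -0.065,"ty": 0,"tz": 0,"ax": 0,"ay": 0,"az": 0}
    - {"fingers": 1,"tx": -0.1,"ty": 0,"tz": 0,"ax": 0,"ay": 0,"az": 0}
    - {"fingers": 1,"tx": -0.135,"ty": 0,"tz": 0,"ax": 0,"ay": 0,"az": 0}

```text
time_s: 21.55
tcp_pos: [0.3632, -0.2581, 0.1664]
ee_rot: [[-0.001, 0.688, 0.725], [0.001, 0.725, -0.688], [-1.0, -0.001, -0.001]]
wrist_force: [0.3, 0.2, -1.1]
gripper_width: 0.509
```

>>> play_rows:
  commands:
    - {"fingers": 1,"tx": -0.035,"ty": 0,"tz": 0,"ax": 0,"ay": 0,"az": 0}
    - {"fingers": 1,"tx": -0.07,"ty": 0,"tz": 0,"ax": 0,"ay": 0,"az": 0}
    - {"fingers": 1,"tx": -0.1,"ty": 0,"tz": 0,"ax": 0,"ay": 0,"az": 0}
    - {"fingers": 1,"tx": -0.12,"ty": 0,"tz": 0,"ax": 0,"ay": 0,"az": 0}
    - {"fingers": 1,"tx": -0.131,"ty": 0,"tz": 0,"ax": 0,"ay": 0,"az": 0}

```text
time_s: 21.97
tcp_pos: [0.3643, -0.2585, 0.2661]
ee_rot: [[0.004, 0.688, 0.725], [-0.001, 0.725, -0.688], [-1.0, 0.002, 0.003]]
wrist_force: [0.8, -0.9, -1.4]
gripper_width: 0.508
```

>>> play_rows:
  commands:
    - {"fingers": 1,"tx": 0,"ty": 0.008,"tz": 0.016,"ax": 0,"ay": 0,"az": 0}
    - {"fingers": 1,"tx": 0,"ty": 0.02,"tz": 0.04,"ax": 0,"ay": 0,"az": 0}
    - {"fingers": 1,"tx": 0,"ty": 0.032,"tz": 0.063,"ax": 0,"ay": 0,"az": 0}
    - {"fingers": 1,"tx": 0,"ty": 0.044,"tz": 0.087,"ax": 0,"ay": 0,"az": 0}
    - {"fingers": 1,"tx": 0,"ty": 0.0557,"tz": 0.11,"ax": 0,"ay": 0,"az": 0}

```text
time_s: 22.38
tcp_pos: [0.4528, -0.2848, 0.2628]
ee_rot: [[-0.002, 0.688, 0.725], [0.001, 0.725, -0.688], [-1.0, -0.001, -0.002]]
wrist_force: [0.6, -0.1, -1.5]
gripper_width: 0.509
```

>>> play_rows:
  commands:
    - {"fingers": 1,"tx": 0,"ty": 0.012,"tz": 0.023,"ax": 0,"ay": 0,"az": 0}
    - {"fingers": 1,"tx": 0,"ty": 0.024,"tz": 0.047,"ax": 0,"ay": 0,"az": 0}
    - {"fingers": 1,"tx": 0,"ty": 0.036,"tz": 0.071,"ax": 0,"ay": 0,"az": 0}
    - {"fingers": 1,"tx": 0,"ty": 0.047,"tz": 0.093,"ax": 0,"ay": 0,"az": 0}
    - {"fingers": 1,"tx": 0,"ty": 0.0556,"tz": 0.1101,"ax": 0,"ay": 0,"az": 0}

```text
time_s: 22.8
tcp_pos: [0.5418, -0.3115, 0.2621]
ee_rot: [[-0.002, 0.688, 0.725], [0.001, 0.725, -0.688], [-1.0, -0.001, -0.003]]
wrist_force: [0.7, -0.1, -0.1]
gripper_width: 0.506
```

>>> play_rows:
  commands:
    - {"fingers": 1,"tx": 0,"ty": 0,"tz": 0,"ax": 0,"ay": 0,"az": 0}
    - {"fingers": 1,"tx": 0,"ty": 0,"tz": 0,"ax": 0,"ay": 0,"az": 0}
    - {"fingers": 1,"tx": 0,"ty": 0,"tz": 0,"ax": 0,"ay": 0,"az": 0}
    - {"fingers": 1,"tx": 0,"ty": 0,"tz": 0,"ax": 0,"ay": 0,"az": 0}

```text
time_s: 23.13
tcp_pos: [0.5401, -0.3112, 0.2636]
ee_rot: [[-0.001, 0.688, 0.725], [0.0, 0.725, -0.688], [-1.0, -0.0, -0.001]]
wrist_force: [0.6, 0.1, -1.2]
gripper_width: 0.504
```

```bash
python3 - <<'E'
from plan import *
s=r.sense();print(s['time_s'],s['tcp_pos'].round(4),s['gripper_width']*87,s['wrist_force'].round(1))
plan([.5413,-.3115,.2285],down(46.6))
w=cap('wrist');t=cap('side');R=lambda im,b,k:cv2.resize(im[b[1]:b[3],b[0]:b[2],::-1],None,fx=k,fy=k,interpolation=cv2.INTER_CUBIC)
cv2.imwrite('pics/c7.png',np.hstack([R(t['image'],(210,90,350,210),3),R(w['image'],(130,50,430,290),1.5)[:360,:380]]))
E
```

```text
23.1333 [ 0.5401 -0.3112  0.2636] 43.88451446620197 [ 0.6  0.1 -1.2]
D 0.035 ang 0.1 n 1
"tx":0.0468,"ty":0.0007,"tz":0.0015,"ax":-0.0006,"ay":-0.0003,"az":0.0001
```

View pics/c7.png

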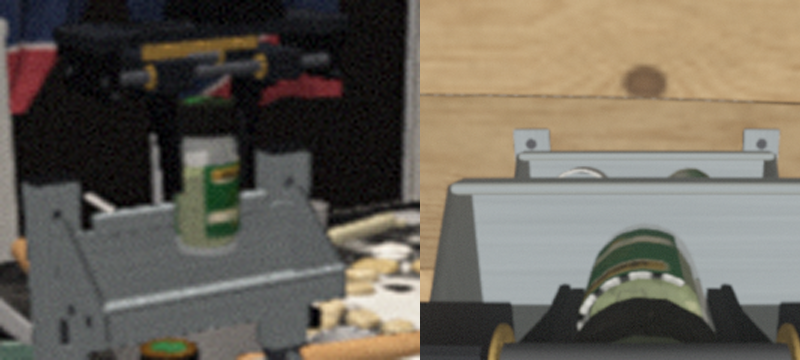

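The jar hangs upright over the middle of the shelf, at (205,190) in the left part. It is inside the back and front edges. I lower it until it just touches.

>>> play_rows:
  commands:
    - {"fingers": 1,"tx": 0.012,"ty": 0.0007,"tz": 0.001,"ax": 0,"ay": 0,"az": 0}
    - {"fingers": 1,"tx": 0.025,"ty": 0.0007,"tz": 0.001,"ax": 0,"ay": 0,"az": 0}
    - {"fingers": 1,"tx": 0.038,"ty": 0.0007,"tz": 0.001,"ax": 0,"ay": 0,"az": 0}
    - {"fingers": 1,"tx": 0.046,"ty": 0.0007,"tz": 0.001,"ax": 0,"ay": 0,"az": 0}
    - {"fingers": 1,"tx": 0.047,"ty": 0.0007,"tz": 0.001,"ax": 0,"ay": 0,"az": 0}

```text
time_s: 23.65
tcp_pos: [0.5409, -0.3111, 0.2258]
ee_rot: [[-0.004, 0.689, 0.725], [0.002, 0.725, -0.689], [-1.0, -0.002, -0.004]]
wrist_force: [-0.4, 0.8, -1.1]
gripper_width: 0.504
```

>>> play_rows:
  commands:
    - {"fingers": 1,"tx": 0.0013,"ty": 0,"tz": 0,"ax": 0,"ay": 0,"az": 0}
    - {"fingers": 1,"tx": 0.0026,"ty": 0,"tz": 0,"ax": 0,"ay": 0,"az": 0}
    - {"fingers": 1,"tx": 0.0039,"ty": 0,"tz": 0,"ax": 0,"ay": 0,"az": 0}
    - {"fingers": 1,"tx": 0.0045,"ty": 0,"tz": 0,"ax": 0,"ay": 0,"az": 0}
    - {"fingers": 1,"tx": 0.0045,"ty": 0,"tz": 0,"ax": 0,"ay": 0,"az": 0}

```text
time_s: 24.07
tcp_pos: [0.542, -0.3116, 0.2253]
ee_rot: [[0.0, 0.688, 0.725], [-0.0, 0.725, -0.688], [-1.0, 0.0, 0.0]]
wrist_force: [-0.1, 0.7, -0.8]
gripper_width: 0.511
```

>>> play_rows:
  commands:
    - {"fingers": 1,"tx": 0.0008,"ty": 0,"tz": 0,"ax": 0,"ay": 0,"az": 0}
    - {"fingers": 1,"tx": 0.0014,"ty": 0,"tz": 0,"ax": 0,"ay": 0,"az": 0}
    - {"fingers": 1,"tx": 0.0014,"ty": 0,"tz": 0,"ax": 0,"ay": 0,"az": 0}

```text
time_s: 24.32
tcp_pos: [0.5422, -0.3117, 0.2247]
ee_rot: [[0.001, 0.688, 0.726], [-0.001, 0.726, -0.688], [-1.0, 0.0, 0.001]]
wrist_force: [0.2, 0.6, 1.6]
gripper_width: 0.507
```

Contact at z = 0.2247, as predicted. I open and lift away.

>>> play_rows:
  commands:
    - {"fingers": -0.8,"tx": 0,"ty": 0,"tz": 0,"ax": 0,"ay": 0,"az": 0}
    - {"fingers": -0.8,"tx": 0,"ty": 0,"tz": 0,"ax": 0,"ay": 0,"az": 0}
    - {"fingers": -0.8,"tx": 0,"ty": 0,"tz": 0,"ax": 0,"ay": 0,"az": 0}
    - {"fingers": -0.8,"tx": 0,"ty": 0,"tz": 0,"ax": 0,"ay": 0,"az": 0}
    - {"fingers": -0.8,"tx": 0,"ty": 0,"tz": 0,"ax": 0,"ay": 0,"az": 0}

```text
time_s: 24.73
tcp_pos: [0.5419, -0.3116, 0.2238]
ee_rot: [[-0.0, 0.688, 0.725], [0.0, 0.725, -0.688], [-1.0, -0.0, -0.0]]
wrist_force: [0.2, -0.3, -0.2]
gripper_width: 0.801
```

>>> play_rows:
  commands:
    - {"fingers": -0.8,"tx": -0.01,"ty": 0,"tz": 0,"ax": 0,"ay": 0,"az": 0}
    - {"fingers": -0.8,"tx": -0.04,"ty": 0,"tz": 0,"ax": 0,"ay": 0,"az": 0}
    - {"fingers": -0.8,"tx": -0.08,"ty": 0,"tz": 0,"ax": 0,"ay": 0,"az": 0}
    - {"fingers": -0.8,"tx": -0.12,"ty": 0,"tz": 0,"ax": 0,"ay": 0,"az": 0}
    - {"fingers": -0.8,"tx": -0.16,"ty": 0,"tz": 0,"ax": 0,"ay": 0,"az": 0}

```text
time_s: 25.15
tcp_pos: [0.5417, -0.3116, 0.346]
ee_rot: [[0.0, 0.688, 0.725], [-0.0, 0.725, -0.688], [-1.0, -0.0, 0.0]]
wrist_force: [0.3, -0.2, -0.0]
gripper_width: 0.899
```

>>> play_rows:
  commands:
    - {"fingers": -0.8,"tx": 0,"ty": 0,"tz": -0.04,"ax": 0,"ay": 0,"az": 0}
    - {"fingers": -0.8,"tx": 0,"ty": 0,"tz": -0.08,"ax": 0,"ay": 0,"az": 0}
    - {"fingers": -0.8,"tx": 0,"ty": 0,"tz": -0.12,"ax": 0,"ay": 0,"az": 0}
    - {"fingers": -0.8,"tx": 0,"ty": 0,"tz": -0.16,"ax": 0,"ay": 0,"az": 0}
    - {"fingers": -0.8,"tx": 0,"ty": 0,"tz": -0.16,"ax": 0,"ay": 0,"az": 0}

```text
time_s: 25.57
tcp_pos: [0.4514, -0.2268, 0.3458]
ee_rot: [[0.001, 0.687, 0.727], [0.001, 0.727, -0.687], [-1.0, 0.001, 0.0]]
wrist_force: [0.1, -0.8, -0.3]
gripper_width: 0.903
```

```bash
python3 - <<'E'
from plan import *
s=r.sense();print(s['time_s'],s['tcp_pos'].round(4),s['wrist_force'].round(1))
w=cap('top');t=cap('side');R=lambda im,b,k:cv2.resize(im[b[1]:b[3],b[0]:b[2],::-1],None,fx=k,fy=k,interpolation=cv2.INTER_CUBIC)
cv2.imwrite('pics/c8.png',np.hstack([R(t['image'],(205,110,345,230),5)[:600,:],np.zeros((600,1,3),np.uint8)]))
for n in('jar_twin','spice_jar'):
    for p,k in((t,'side'),(w,'top')):
        for i in spotter.silhouettes(n,p)[:4]:
            m=i['region'];v=np.argwhere(m);print(n,k,np.round(i['uv'],1),round(i['score'],2),v.min(0)[::-1],v.max(0)[::-1])
a=np.radians(-43.4);X=np.array([.5422,-.3117])
print('pred bottom/top side',proj(t,[[*X,.1602],[*X,.2652]]).round(1),'top',proj(w,[[*X,.2652]]).round(1))
E
```

```text
25.5667 [ 0.4514 -0.2268  0.3458] [ 0.1 -0.8 -0.3]
jar_twin side [163.9 251.7] 0.2 [139 215] [189 287]
spice_jar side [397.9 263.8] 0.98 [386 238] [409 293]
spice_jar side [276.5 165.3] 0.66 [267 141] [290 187]
spice_jar side [371.6 285.7] 0.57 [359 254] [387 316]
spice_jar side [161.6 252.7] 0.22 [139 215] [190 287]
spice_jar top [281.1 320.3] 0.78 [271 309] [290 329]
spice_jar top [324.3 193. ] 0.65 [326 185] [329 196]
spice_jar top [238.7 308. ] 0.64 [232 295] [252 314]
pred bottom/top side [[278.3 189.4]
 [277.3 141.3]] top [[319.6 188.7]]
```

The jar's silhouette in the side view (columns 267–290, rows 141–187) matches the prediction for it standing upright on the shelf (rows 141–189). The robot touches nothing, so I hand in.

```bash
python3 -c "
from station import r, job
print(r.sense()['wrist_force'].round(1)); print(job.finish_job())"
```

```text
[ 0.1 -0.2 -0.4]
the job is handed in; nothing more can be done
None
```

The shelf is hung in the top slots and locked, the green spice jar stands upright on it, and I handed the job in at about 25.6 s.

**Shelf:**
- The first press, at about 15 N with too much inward push, jammed about 11 mm above home. I backed off the inward push and it then slid down easily.
- It came to a rigid stop at about 19 N, which puts the uprights about 21 mm above their lowest setting.
- A tug upward of about 10 N did not lift it beyond about 1 mm of play, and the load was even on both sides, so both catches hold.
- A last press of about 13 N on the hem did not move it either.
- The last picture of the shelf showed it level, with the slot gaps alike on both sides. I could not see the catches themselves; the lock rests on the press and the tug.

**Jar:**
- It touched the shelf floor at the predicted height and was released there.
- Its outline in the side camera afterwards matches an upright jar within about 2 pixels. In the top view the arm hid most of it, so that check says little.

I planned no contact with the other items. I could not view a last overall picture because the limit of 12 was reached, so that is not checked by eye. The robot was clear, with forces near zero, when I handed in.

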